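# Unlock the cell tester with its square key and empty it

## Task

The charge test is finished: take all the cells out of the cell tester and lay them in the black tray. The blue cover is held by two recessed square locks, which you open with the orange T-handled key (a quarter turn, the left lock anticlockwise and the right one clockwise; leave both open for the next batch), and by the red cam lever on the front, which you flip right over towards you; then slide the cover fully back. When the cells are out, close the cover fully, flip the lever back over it to hold it shut, and have the key standing in its wooden stand again; leave the other things on the desk alone.

Things in the scene. Friction and masses are not known exactly. Their poses are not given: they have to be found in the camera images.
- tester: cell tester, a fixed grey box on 6 mm feet. Origin: 6 mm above the desk under the centre of the cell compartment; x to its back, y left, z up. Box x -52 to 148, y +-85, z 0 to 44 mm; side rails up to z 53. Compartment inside: x -48 to 44, y +-81 mm, floor z 9; the housing behind is closed. Cells lie along x at y 46, 0, -46 mm (bays may be empty), axis z 30, on cradles at x +-24 mm with free room below their middle
- cover (a joint): blue sliding cover, 104 x 166 x 4 mm, with a window, its top at z 49 mm of the tester: 0 closed, 0.090 m fully back (stop), along the tester's +x against 2.5 N of friction. It moves only 2 mm until both locks and the lever are open. Fully back, the compartment is open above from x -48 to 38 mm
- cover_handle (a point): middle of the cover's handle, a black round bar 10 mm thick and 60 mm long along the tester's y, standing across the cover; its centre is 27 mm above the top of the cover, 37 mm behind the cover's middle (x 37 mm of the tester when closed). Axes as the tester's
- lock_left (a joint): left quarter-turn lock in the cover (tester y +62 mm): 0 locked, 1.571 rad open (stop), grows anticlockwise seen from above; free of its catch from about 1.2 rad; turns against 0.05 N m of friction and stays where it is left
- lock_right (a joint): right quarter-turn lock in the cover (tester y -62 mm), mirrored: 0 locked, 1.571 rad open (stop), grows clockwise seen from above; otherwise as the left one
- lock_left_mouth (a point): centre of the mouth of the left lock's square socket (x -22, y 62, z 66 mm of the tester when closed); its x and y axes lie square to the flats and turn with the lock, z up. Socket 14 mm square, 16 mm deep, flat rim 26 mm across, sunk 2 mm inside a round aluminium collar (38 mm outside, 28 mm inside) so that fingers cannot turn it. A white mark on the rim points outward when locked, to the front when open
- lock_right_mouth (a point): the same for the right lock (y -62 mm of the tester)
- key: T-handled square key, loose, 90 g. Origin: centre of the lower end of its shaft; z up the shaft. Shaft 12 mm square (flats across x and y), the lowest 5 mm tapered to 8 mm; orange handle bar on top along x, 74 mm long, 15 mm thick (y), 17 mm high, its centre 73.5 mm above the lower end. In a lock it turns about 0.19 rad before it takes the lock along; it fits in four quarter positions
- key_stand_hole (a point): centre of the top opening of the key stand, a fixed wooden block 46 x 46 mm and 48 mm high; the hole is 16 mm square (flats across x and y), 40 mm deep, its mouth widened by a 4 mm chamfer; the key's end rests on the bottom of the hole, 8 mm above the desk
- lever (a joint): red cam lever on the tester's front: 0 locked (arm points to the back over the cover, 20 degrees up), 2.0 rad open (stop; flipped over to the front, 45 degrees up); its hook is clear of the cover from about 0.5 rad and drops behind it again only when the cover is shut to 2 mm. Turns against 0.1 N m of friction and stays where it is left. Axis horizontal along the tester's y
- lever_tip (a point): middle of the lever's red grip, 14 mm wide (along the tester's y), 26 mm long, 11 mm thick, 66 mm from the hinge; 27 mm above the cover when locked
- lever_hinge (a point): axis of the lever, at x -66, y 0, z 53 mm of the tester
- cell_1: teal cylindrical cell, 18 mm diameter, 66 mm long, 45 g, lying in the tester at the start; may be absent. Origin: centre of one end; z points along the cell to the other end
- cell_2: teal cylindrical cell, 18 mm diameter, 66 mm long, 45 g, lying in the tester at the start; may be absent. Origin: centre of one end; z points along the cell to the other end
- cell_3: teal cylindrical cell, 18 mm diameter, 66 mm long, 45 g, lying in the tester at the start; may be absent. Origin: centre of one end; z points along the cell to the other end
- cell_1_mid (a point): middle of that cell, on its axis
- cell_2_mid (a point): middle of that cell, on its axis
- cell_3_mid (a point): middle of that cell, on its axis
- tray: black cell tray, loose, 0.3 kg, a flat slab 124 (x) x 84 (y) x 12 mm without walls, on the blue mat (3 mm thick). Origin: centre of the underside; z up. Three places at x -44, 0 and 44 mm, each with two grey cradles on the slab (at y -24 and 24 mm) for a cell lying along y with its axis at z 26 mm; between the cradles the slab is free
- flux: the flux bottle, a bystander to be left alone, about 30 x 75 mm high. Origin: centre of its underside
- kapton: the amber tape roll, a bystander to be left alone, about 50 x 12 mm high. Origin: centre of its underside
- phone: the phone, a bystander to be left alone, about 72 x 148 x 8 mm, lying flat. Origin: centre of its underside

How it is judged:
On the way, in this order (a step that is already met when the one before it is completed fails the run):
1. with the key in its socket, one of the locks is turned open (((value of joint lock_left above 1.2 rad and horizontal distance between key and lock_left_mouth below 0.006 m and z of key in the frame of lock_left_mouth below -0.006 m) or (value of joint lock_right above 1.2 rad and horizontal distance between key and lock_right_mouth below 0.006 m and z of key in the frame of lock_right_mouth below -0.006 m))), for 0.2 s.
2. both locks and the lever are open (value of joint each of lock_left, lock_right, lever above 1.2 rad), for 0.2 s.
3. the cover is slid fully back (value of joint cover above 0.082 m), for 0.2 s.
At the end, for the whole second after the job is handed in: Cover shut to 4 mm, lever under 0.25 rad, locks over 1.1 rad; every cell at rest in the tray (middle within 56 mm in x, 26 mm in y of its centre and under 36 mm above its underside); tray level; key in its stand (within 12 mm of the hole's axis, lower end under 20 mm high, tilt under 0.25 rad) (value of joint cover below 0.004 m and value of joint lever below 0.25 rad and value of joint each of lock_left, lock_right above 1.1 rad and horizontal distance between key and key_stand_hole below 0.012 m and height (world z) of key below 0.02 m and angle between key's own z axis and vertical below 0.25 rad and linear speed of each of key, cell_1, cell_2, cell_3 below 0.03 m/s and angle between tray's own z axis and vertical below 0.1 rad and x of cell_1_mid in the frame of tray between -0.056 and 0.056 m and y of cell_1_mid in the frame of tray between -0.026 and 0.026 m and z of each of cell_1_mid, cell_2_mid, cell_3_mid in the frame of tray below 0.036 m and x of cell_2_mid in the frame of tray between -0.056 and 0.056 m and y of cell_2_mid in the frame of tray between -0.026 and 0.026 m and x of cell_3_mid in the frame of tray between -0.056 and 0.056 m and y of cell_3_mid in the frame of tray between -0.026 and 0.026 m); the robot touches nothing.
It fails at once if the flux bottle is shifted by more than 40 mm or knocked over (distance of flux from where it was at the start of the episode above 0.04 m or angle between flux's own z axis and vertical above 0.5 rad).
It fails at once if the amber tape roll is shifted by more than 40 mm or knocked over (distance of kapton from where it was at the start of the episode above 0.04 m or angle between kapton's own z axis and vertical above 0.5 rad).
It fails at once if the phone is shifted by more than 40 mm or knocked over (distance of phone from where it was at the start of the episode above 0.04 m or angle between phone's own z axis and vertical above 0.5 rad).
Of cell_1, cell_2, cell_3 only 2 to 3 are there at a start; the rules pass over those that are not, and their reading is None.
At some moment in a run one of tray may be knocked a few centimetres aside while the robot is not near it.
It also fails if it takes over 210 s, if anything falls off the work surface, if the arm or the gripper's body presses on something with over 40 N, if the wrist force passes 120 N, or if a joint passes its speed limit or range.

## Robot

A 6-joint arm with a two-finger parallel gripper is mounted at the origin on a cart in front of the work surface, level with it; the furniture and walls round the work are solid. World frame = base frame: x ahead of the robot, y to its left, z up, the work surface at z = 0. Lengths are in m, angles in rad, forces in N, time in s.
With the tool pointing down it reaches from about 0.25 to 0.775 m from the base axis. Payload 8.9 kg.
Tool frame: the origin (TCP) lies between the finger pads; the fingertips stand 14 mm ahead of it and the grasp point (between the pads) lies 5 mm behind it; z points along the fingers, y is the line along which they close (so a half turn about z gives the same grasp; the last joint's range is limited). The gripper opens to 85 mm and grips with 20 to 120 N. Pads are 22 mm wide; open, the fingers measure 114 mm over their backs; the gripper's body (76 mm by 85 mm) begins 54 mm behind the grasp point. The pads swing forward as they close: fully open they stand 13 mm farther back than shut.
Start: joints at [-1.427, 0.291, -0.153, 1.127, 0, 1.431], TCP at [0.147, -0.504, 0.245] pointing down, gripper open.
Joint ranges: [-2.52, 2.52], [-0.91, 1.74], [-1.3, 1.37], [-1.96, 2.02], [-1.52, 1.47], [-3.14, 3.14]. Speed limits (rad/s): [2.22, 2.22, 2.79, 3.14, 3.14, 3.14].

## Interface

Orientations are given as a unit quaternion [w, x, y, z].
In Python, from station import readout, viewer, job gives the robot as it stands.
- The arm moves only by the tool servo_tool, never from a script. Its argument "rows" is a list of rows, each a list of 3 entries, a list of its own where there are three numbers: the closure, from -1 (fully open) to 1 (shut), then the shift along the world's x, y, z in cm, then the turn, a rotation vector about the world's x, y, z in degrees. In form: [[hand, [dx, dy, dz], [ax, ay, az]], ...]. A call has 1 to 8 rows; each row is the pose to reach, as a shift and turn from the pose commanded when the call began; what a row does not reach only later rows make up. A row lasts 1/12 s, in which the tool goes at most 41.7 mm and 7.16 degrees, less where a joint would pass 70% of its speed; a pose out of reach is approached as far as the arm can. A call with a gripper value outside its range is refused whole. The fingers move at their own pace and stop on an object; "newtons" is the grip in N (left out, the last holds). Time passes only in rows, so rows that repeat a pose let the fingers close. It gives the time, the measured TCP pose, the force, the opening and the grip force at its end, in the units of the state.
- readout.get_obs(): the state, without advancing time (a new reading comes with each control period).
- viewer.capture(name): name is "scene" or "top" or "wrist"; returns a dict with "color" (400x640x3 uint8, red, green, blue), "depth" (400x640 float32, m along the optical axis (not along the pixel's ray), 0 where there is no reading), "fx", "fy", "cx", "cy" (pixels), "world_to_cam" (4x4, takes a point from world to camera coordinates). Camera axes: x right, y down, z forward; pixel columns grow to the right and rows downward; lengths in m; the calibration is good to about 2 mm. The wrist camera is an equidistant fisheye: a pixel r from the principal point sees the ray r / f radians off the axis. A picture is of the moment at which its call begins.
- job.hand_in(): hands the job in; it is judged then, once.
The state is a dict: "clock": time; "joint_positions": joint angles; "joint_velocities": joint speeds; "joint_efforts": joint torques, N m; "tool_pos": TCP position; "orientation": TCP orientation; "wrist_force": force on the tool from outside, world axes, zero at the start; "moment": the same for the moment, N m; "opening": finger opening in m; "finger_force": force on a finger pad.
Only numpy, scipy, OpenCV 4.12 (cv2) and the standard library are available. Lean on these libraries where they do the work, as an engineer would, in place of code of your own. Each camera call takes 0.05 s, during which the arm holds its last target. There are 200 camera calls.

## Working session

There is one attempt and no reset: what is moved stays moved. The work goes in short steps, Python scripts to look and compute and a tool call to move; the robot and the scene stay as the last step left them, time stands still between calls to the robot, and variables do not carry over. Pictures are saved under pics/ and viewed, at most 14 in all, crops included, and the job is handed in when it is done.

Besides the shell and the picture viewer there is one more tool, called as a command line: name --argument value ..., lists and objects as JSON in quotes. servo_tool: Moves the arm, as the interface text tells. Its arguments: {"type":"object","properties":{"rows":{"type":"array","items":{"type":"array"}},"newtons":{"type":"number"}},"required":["rows"]}

```bash
mkdir -p pics; cat > h.py <<'E'
import numpy as np, cv2
from station import readout, viewer, job
def cap(n,f=None):
    c=viewer.capture(n)
    np.savez('%s.npz'%n,**{k:np.array(v) for k,v in c.items()})
    if f: cv2.imwrite('pics/'+f,c['color'][:,:,::-1])
    return c
def load(n): return np.load('%s.npz'%n)
def px2w(c,u,v,z=None,wrist=False):
    """pixel -> world; by plane height z, or depth if z None"""
    fx,fy,cx,cy=[float(c[k]) for k in('fx','fy','cx','cy')]
    T=np.linalg.inv(np.array(c['world_to_cam']))
    a,b=(u-cx)/fx,(v-cy)/fy
    if wrist:
        r=np.hypot(a,b); s=np.sin(r)/r if r>1e-9 else 1.
        d=np.array([a*s,b*s,np.cos(r)])
    else: d=np.array([a,b,1.])
    w=T[:3,:3]@d; o=T[:3,3]
    if z is None:
        D=float(c['depth'][int(round(v)),int(round(u))]); return o+w*(D/d[2])
    return o+w*((z-o[2])/w[2])
def w2px(c,p):
    q=(np.array(c['world_to_cam'])@np.r_[p,1])[:3]
    return float(c['fx'])*q[0]/q[2]+float(c['cx']),float(c['fy'])*q[1]/q[2]+float(c['cy'])
E
python3 - <<'E'
from h import *
a=cap('top','top0.png'); b=cap('scene','scene0.png')
for c in(a,b): print(np.linalg.inv(c['world_to_cam']).round(3),c['fx'],c['cx'],c['cy'])
o=readout.get_obs(); print(o)
E
```

```text
[[-0.023 -0.991  0.132  0.401]
 [-1.     0.025  0.008 -0.379]
 [-0.011 -0.132 -0.991  0.915]
 [ 0.     0.     0.     1.   ]] 382.46980531873277 323.4457475210648 201.72486789061907
[[ 0.866 -0.348  0.359  0.194]
 [-0.5   -0.587  0.637 -0.931]
 [-0.011 -0.731 -0.682  0.689]
 [ 0.     0.     0.     1.   ]] 459.58784523306497 319.1524350020706 200.60753756125087
{'clock': 0.1, 'joint_positions': array([-1.42732637e+00,  2.91227688e-01, -1.54007339e-01,  1.12670217e+00,
       -3.36540997e-06,  1.43150055e+00]), 'joint_velocities': array([-6.57883207e-04, -1.56188550e-03, -6.81798423e-05,  8.53611766e-04,
       -1.45137826e-03,  1.34185734e-03]), 'joint_efforts': array([ 1.63729630e-03, -5.37977028e+01,  3.31920147e+01,  9.29895672e-03,
       -1.10256187e-04,  5.76820256e-06]), 'tool_pos': array([ 0.1464351 , -0.50379434,  0.24480402]), 'orientation': array([-5.70429478e-04,  9.90021919e-01,  1.40912294e-01, -2.87324627e-06]), 'wrist_force': array([ 0.80319839, -0.14086639, -0.31484028]), 'moment': array([-0.01397005, -0.00923008, -0.01586551]), 'finger_force': 0.0, 'opening': 0.08550894304369693}
```

View pics/top0.png

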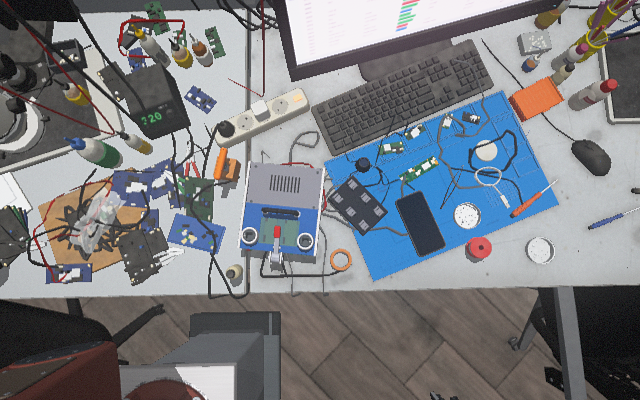

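View pics/scene0.png

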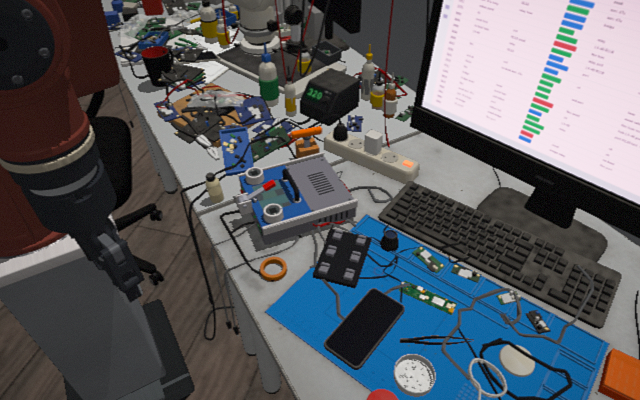

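Top view: the tester is around (282,210), locks near (249,236) and (306,241), the key in its stand at (222,165), the tray at (357,205), flux at (234,271), tape at (340,260) and phone at (420,223). I'll enlarge it.

```bash
python3 - <<'E'
from h import *
c=load('top');im=c['color'][:,:,::-1]
cv2.imwrite('pics/t1.png',cv2.resize(im[140:290,195:395],None,fx=4,fy=4,interpolation=cv2.INTER_CUBIC))
E
```

```text
(no output)
```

View pics/t1.png

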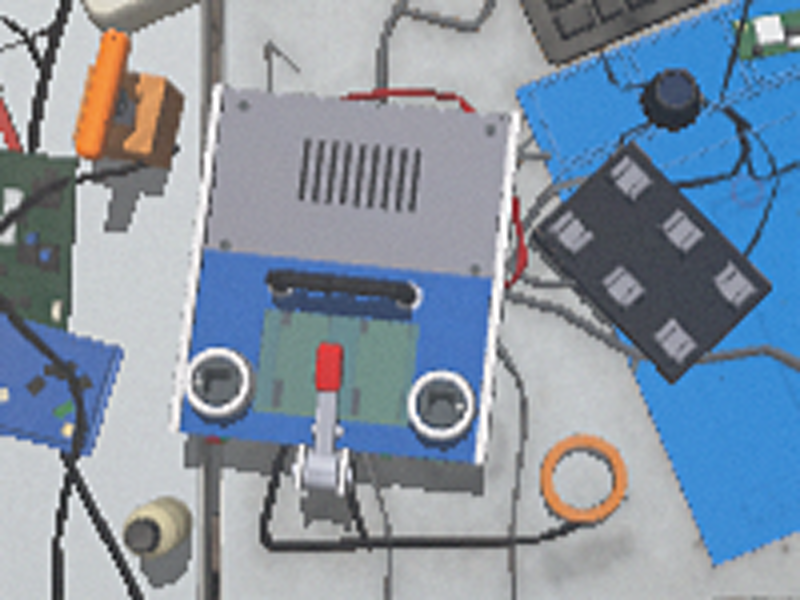

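Enlarged picture (original pixel = 195+x/4, 140+y/4): lock collars at (218,385) and (440,406), handle ends (272,280) and (412,294), lever grip (329,366), key bar from (116,32) to (88,156), tray corners (630,142), (772,290), (672,382), (532,235).

```bash
python3 - <<'E'
from h import *
c=load('top')
P=lambda x,y,z:px2w(c,195+x/4,140+y/4,z)
f=lambda n,p:print(n,p.round(4))
L,R=P(218,385,.074),P(440,406,.074);f('L',L);f('R',R);print(np.linalg.norm(L-R))
h1,h2=P(272,280,.082),P(412,294,.082);f('h1',h1);f('h2',h2);print(np.linalg.norm(h1-h2))
f('hm',(h1+h2)/2)
d=L-R;yaw=np.arctan2(-d[0],d[1]);ex=np.array([np.cos(yaw),np.sin(yaw),0]);ey=np.array([-ex[1],ex[0],0])
o=(L+R)/2+.022*ex;print('yaw',np.degrees(yaw),'org',o.round(4)); f('handle pred',o+.037*ex); f('hinge',o-.066*ex); f('tip',o-.004*ex)
f('tipmeas',P(329,366,.088))
k1,k2=P(116,32,.088),P(88,156,.088);f('k1',k1);f('k2',k2);f('km',(k1+k2)/2);print(np.linalg.norm(k1-k2),np.degrees(np.arctan2(*(k1-k2)[[1,0]])))
T=[P(*q,.015) for q in[(630,142),(772,290),(672,382),(532,235)]]
for t in T:f('tray',t)
f('tc',sum(T)/4);print([np.linalg.norm(T[i]-T[(i+1)%4]).round(4) for i in range(4)])
e=T[1]-T[0];print('tray x ang',np.degrees(np.arctan2(e[1],e[0])))
f('flux',P(140,535,.075));f('tape',P(584,478,.012))
for n,x,y in(('depL',250,385),('cover',200,330),('key',100,95),('hous',360,120),('tray',650,260)): f(n,px2w(c,195+x/4,140+y/4))
# stand top corners
for q in[(134,68),(182,80),(165,165)]: f('st',P(*q,.048))
E
```

```text
L [ 0.4402 -0.2085  0.074 ]
R [ 0.4258 -0.3302  0.074 ]
0.12254235832084026
h1 [ 0.4965 -0.2396  0.082 ]
h2 [ 0.4869 -0.3163  0.082 ]
0.07730242268669162
hm [ 0.4917 -0.278   0.082 ]
yaw -6.721079473484607 org [ 0.4549 -0.2719  0.074 ]
handle pred [ 0.4916 -0.2762  0.074 ]
hinge [ 0.3893 -0.2642  0.074 ]
tip [ 0.4509 -0.2714  0.074 ]
tipmeas [ 0.4483 -0.2714  0.088 ]
k1 [ 0.637  -0.1539  0.088 ]
k2 [ 0.5671 -0.1392  0.088 ]
km [ 0.602  -0.1466  0.088 ]
0.0714203744193545 -11.871099241662412
tray [ 0.582  -0.4431  0.015 ]
tray [ 0.4911 -0.5238  0.015 ]
tray [ 0.4384 -0.4629  0.015 ]
tray [ 0.5273 -0.3831  0.015 ]
tc [ 0.5097 -0.4532  0.015 ]
[np.float64(0.1216), np.float64(0.0805), np.float64(0.1195), np.float64(0.0812)]
tray x ang -138.418514564401
flux [ 0.3601 -0.1665  0.075 ]
tape [ 0.3839 -0.4098  0.012 ]
depL [ 0.4403 -0.224   0.0628]
cover [ 0.4721 -0.1947  0.0564]
key [ 0.6007 -0.1461  0.0905]
hous [ 0.5919 -0.2853  0.0499]
tray [ 0.5106 -0.4525  0.0159]
st [ 0.6266 -0.1538  0.048 ]
st [ 0.6187 -0.1818  0.048 ]
st [ 0.5687 -0.1723  0.048 ]
```

servo_tool --rows '[[-1,[2.5,2,0],[0,0,7]],[-1,[5,4,0],[0,0,14]],[-1,[7.5,6,0],[0,0,21]],[-1,[10,8,0],[0,0,28]],[-1,[12.5,10,0],[0,0,35]],[-1,[15,12,0],[0,0,42]],[-1,[17.5,14,0],[0,0,49]],[-1,[20,16,0],[0,0,56]]]'

```text
clock: 0.77
tool_pos: [0.3474, -0.3428, 0.2451]
orientation: [-0.0, 0.806, 0.592, 0.0]
wrist_force: [0.6, -0.1, 0.6]
opening: 0.0853
finger_force: 0.0
```

servo_tool --rows '[[-1,[2.5,2,0],[0,0,7]],[-1,[5,4,0],[0,0,14]],[-1,[7.5,6,0],[0,0,21]],[-1,[10,8,0],[0,0,28]],[-1,[12.5,10,0],[0,0,35]],[-1,[15,12,0],[0,0,42]],[-1,[17.5,14,0],[0,0,49]],[-1,[20,16,0],[0,0,56]]]'

```text
clock: 1.43
tool_pos: [0.5474, -0.1828, 0.245]
orientation: [-0.0, 0.434, 0.901, -0.0]
wrist_force: [0.1, -0.7, -0.6]
opening: 0.0856
finger_force: 0.0
```

servo_tool --rows '[[-1,[2,1,-1],[0,0,7]],[-1,[3.5,2,-2],[0,0,14]],[-1,[5.5,3.6,-3],[0,0,21]],[-1,[5.5,3.6,-3],[0,0,28]],[-1,[5.5,3.6,-3],[0,0,35]],[-1,[5.5,3.6,-3],[0,0,40]],[-1,[5.5,3.6,-3],[0,0,40]],[-1,[5.5,3.6,-3],[0,0,40]]]'

```text
clock: 2.1
tool_pos: [0.6013, -0.1481, 0.215]
orientation: [-0.0, 0.104, 0.995, 0.0]
wrist_force: [-0.2, 0.0, 0.6]
opening: 0.0852
finger_force: 0.0
```

```bash
cat >> h.py <<'E'
def st():
    o=readout.get_obs()
    from scipy.spatial.transform import Rotation as Ro
    q=o['orientation'];M=Ro.from_quat([q[1],q[2],q[3],q[0]]).as_matrix()
    print('t',round(o['clock'],2),'tcp',o['tool_pos'].round(4),'yawy',np.degrees(np.arctan2(M[1,1],M[0,1])).round(2),'zax',M[:,2].round(3),'F',o['wrist_force'].round(1),'M',o['moment'].round(2),'op',round(o['opening'],4),'ff',round(o['finger_force'],1),'q',o['joint_positions'].round(2))
    return o
E
python3 - <<'E'
from h import *
st()
c=cap('wrist','w1.png');print(np.linalg.inv(c['world_to_cam']).round(3),c['fx'],c['cx'],c['cy'])
E
```

```text
t 2.1 tcp [ 0.6013 -0.1481  0.215 ] yawy 78.04 zax [-0.001  0.    -1.   ] F [-0.2  0.   0.6] M [-0.05  0.    0.07] op 0.0852 ff 0.0 q [-0.36  0.49  0.07  1.15  0.   -0.15]
[[ 0.207  0.927  0.312  0.521]
 [ 0.978 -0.197 -0.065 -0.133]
 [ 0.001  0.318 -0.948  0.344]
 [ 0.     0.     0.     1.   ]] 309.70691628693146 322.57270269290836 200.6317070871851
```

View pics/w1.png

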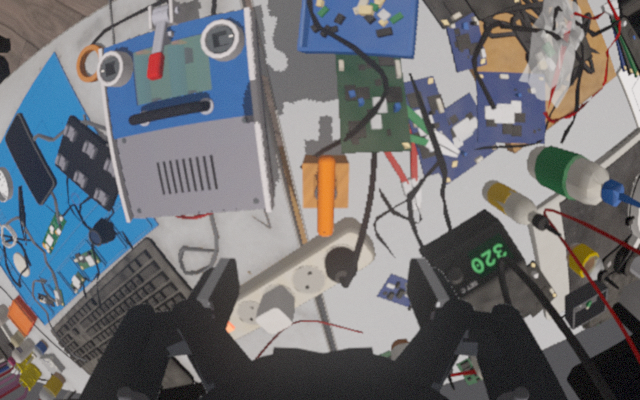

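The wrist camera shows the key bar from (327,157) to (325,236), centred on u≈326, and its wooden stand from about (303,157) to (349,207).

```bash
python3 - <<'E'
from h import *
c=load('wrist')
k1,k2=[px2w(c,*q,.090,True) for q in((327,158),(325.5,235))]
print(k1,k2,(k1+k2)/2,np.linalg.norm(k1-k2),np.degrees(np.arctan2(*(k2-k1)[[1,0]])))
for q in((303,157),(349,157),(348,207),(303,207)): print(px2w(c,*q,.048,True))
for q in((327,165),(325,225)): print(px2w(c,*q,None,True))
E
```

```text
[ 0.56824944 -0.13870333  0.09      ] [ 0.63668276 -0.15424903  0.09      ] [ 0.6024661  -0.14647618  0.09      ] 0.07017682780380671 -12.798435666007947
[ 0.57028251 -0.16226543  0.048     ]
[ 0.57949225 -0.11855725  0.048     ]
[ 0.62997551 -0.12902092  0.048     ]
[ 0.62047089 -0.17381941  0.048     ]
[ 0.57402431 -0.13991028  0.09035428]
[ 0.62692266 -0.15267596  0.09009673]
```

servo_tool --rows '[[-1,[0.1,0.15,-3],[0,0,-0.5]],[-1,[0.1,0.15,-6],[0,0,-0.5]],[-1,[0.1,0.15,-9],[0,0,-0.5]],[-1,[0.1,0.15,-11],[0,0,-0.5]],[-1,[0.1,0.15,-12.5],[0,0,-0.5]],[-1,[0.1,0.15,-13.8],[0,0,-0.5]],[1,[0.1,0.15,-13.8],[0,0,-0.5]],[1,[0.1,0.15,-13.8],[0,0,-0.5]]]' --newtons 60

```text
clock: 2.82
tool_pos: [0.602, -0.1466, 0.077]
orientation: [-0.001, 0.108, 0.994, 0.0]
wrist_force: [0.5, 0.9, 0.4]
opening: 0.0639
finger_force: 0.0
```

servo_tool --rows '[[1,[0,0,0],[0,0,0]],[1,[0,0,0],[0,0,0]],[1,[0,0,0],[0,0,0]],[1,[0,0,0],[0,0,0]],[1,[0,0,0],[0,0,0]],[1,[0,0,0],[0,0,0]],[1,[0,0,0],[0,0,0]]]'

```text
clock: 3.4
tool_pos: [0.6031, -0.1467, 0.0782]
orientation: [0.001, 0.107, 0.994, -0.0]
wrist_force: [-0.9, 1.7, 6.5]
opening: 0.0142
finger_force: 58.6
```

servo_tool --rows '[[1,[0,0,1],[0,0,0]],[1,[0,0,3],[0,0,0]],[1,[0,0,5.5],[0,0,0]],[1,[0,0,8],[0,0,0]],[1,[0,0,10],[0,0,0]],[1,[0,0,10],[0,0,0]]]'

```text
clock: 3.9
tool_pos: [0.6046, -0.1475, 0.1824]
orientation: [0.003, 0.107, 0.994, -0.001]
wrist_force: [1.0, -0.4, -0.6]
opening: 0.0139
finger_force: 58.8
```

servo_tool --rows '[[1,[-2,-0.8,0],[0,0,1]],[1,[-5,-2,0],[0,0,2]],[1,[-8,-3,0],[0,0,4]],[1,[-11,-4,0],[0,0,5.8]],[1,[-14,-5.2,0],[0,0,5.8]],[1,[-16.2,-6.2,0],[0,0,5.8]],[1,[-16.2,-6.2,0],[0,0,5.8]],[1,[-16.2,-6.2,0],[0,0,5.8]]]'

```text
clock: 4.57
tool_pos: [0.4397, -0.209, 0.1776]
orientation: [0.0, 0.058, 0.998, -0.0]
wrist_force: [0.2, 0.5, -0.4]
opening: 0.0139
finger_force: 58.8
```

```bash
python3 - <<'E'
from h import *
st()
c=cap('wrist','w2.png');d=cap('scene','s2.png')
A=cv2.resize(c['color'][:,:,::-1][60:360,200:440],None,fx=1.67,fy=1.67)
u,v=map(int,w2px(d,[.44,-.2085,.09]));print(u,v)
v0,u0=max(v-75,0),u-60
B=cv2.resize(d['color'][:,:,::-1][v0:v0+150,u0:u0+120],None,fx=3.34,fy=3.34,interpolation=cv2.INTER_CUBIC)
h=min(len(A),len(B));cv2.imwrite('pics/c2.png',np.hstack([A[:h],B[:h]]));print(A.shape,B.shape,u0,v0)
E
```

```text
t 4.57 tcp [ 0.4397 -0.209   0.1776] yawy 83.38 zax [ 0. -0. -1.] F [ 0.2  0.5 -0.4] M [ 0.03 -0.01  0.05] op 0.0139 ff 58.8 q [-0.59  0.27 -0.37  0.93  0.   -0.48]
251 165
(501, 401, 3) (501, 401, 3) 191 90
```

View pics/c2.png

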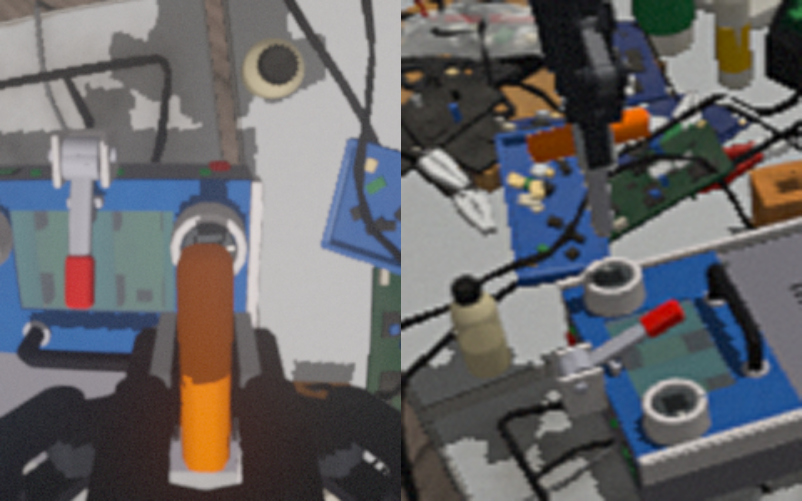

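The close-up (left: wrist, right: scene) shows the left collar at wrist pixel (323,202) and the bar centred over it, from v 207 to 341. In the scene the shaft tip is at (251,161) and the collar at (254.5,175).

```bash
python3 - <<'E'
from h import *
c=load('wrist');d=load('scene')
print('collar wrist',px2w(c,322.8,202.5,.074,True),'scene',px2w(d,254.5,175.3,.074))
print('R scene',px2w(d,191+(676-401)/3.34,90+404/3.34,.074))
for z in(.105,.109,.113):print('tip',z,px2w(d,251.2,161,z))
b=[px2w(c,200+x/1.67,60+y/1.67,.190,True) for x,y in((206,248),(206,470))];print('bar',b,sum(b)/2)
b=[px2w(d,191+(x-401)/3.34,90+y/3.34,.1825) for x,y in((531,149),(648,126))];print('bar scene',b,sum(b)/2)
print(px2w(c,200+206/1.67,60+300/1.67,None,True))
E
```

```text
collar wrist [ 0.43701331 -0.20993579  0.074     ] scene [ 0.43986331 -0.22144824  0.074     ]
R scene [ 0.42725344 -0.33770393  0.074     ]
tip 0.105 [ 0.44043071 -0.21169342  0.105     ]
tip 0.109 [ 0.43874286 -0.21662082  0.109     ]
tip 0.113 [ 0.43705502 -0.22154822  0.113     ]
bar [array([ 0.39996751, -0.2056314 ,  0.19      ]), array([ 0.47215807, -0.21389435,  0.19      ])] [ 0.43606279 -0.20976287  0.19      ]
bar scene [array([ 0.40576893, -0.2111387 ,  0.1825    ]), array([ 0.473357  , -0.22444116,  0.1825    ])] [ 0.43956296 -0.21778993  0.1825    ]
[ 0.41381854 -0.20721984  0.1898071 ]
```

servo_tool --rows '[[1,[0.1,0,-1],[0,0,0]],[1,[0.1,0,-2],[0,0,0]],[1,[0.1,0,-3],[0,0,0]],[1,[0.1,0,-3.5],[0,0,0]],[1,[0.1,0,-3.9],[0,0,0]],[1,[0.1,0,-4.2],[0,0,0]],[1,[0.1,0,-4.2],[0,0,0]]]'

```text
clock: 5.25
tool_pos: [0.4419, -0.2085, 0.1348]
orientation: [0.0, 0.056, 0.998, 0.0]
wrist_force: [0.9, 0.5, -1.7]
opening: 0.0138
finger_force: 58.8
```

```bash
python3 - <<'E'
from h import *
st()
E
```

```text
t 5.25 tcp [ 0.4419 -0.2085  0.1348] yawy 83.53 zax [ 0.  0. -1.] F [ 0.9  0.5 -1.7] M [-0.02 -0.25  0.03] op 0.0138 ff 58.8 q [-0.59  0.32 -0.43  0.82  0.   -0.48]
```

servo_tool --rows '[[1,[0,0,-0.3],[0,0,0]],[1,[0,0,-0.6],[0,0,0]],[1,[0,0,-0.8],[0,0,0]],[1,[0,0,-0.8],[0,0,0]]]'

```text
clock: 5.58
tool_pos: [0.4417, -0.2088, 0.1271]
orientation: [0.0, 0.057, 0.998, -0.0]
wrist_force: [1.4, -0.8, -2.9]
opening: 0.014
finger_force: 58.7
```

servo_tool --rows '[[1,[0,0,0],[0,0,5]],[1,[0,0,0],[0,0,10]],[1,[0,0,0],[0,0,15]],[1,[0,0,0],[0,0,20]],[1,[0,0,0],[0,0,25]],[1,[0,0,0],[0,0,30]],[1,[0,0,0],[0,0,30]]]'

```text
clock: 6.17
tool_pos: [0.4424, -0.2087, 0.1276]
orientation: [0.001, -0.206, 0.979, -0.0]
wrist_force: [3.8, 0.7, -1.4]
opening: 0.0138
finger_force: 58.6
```

```bash
python3 - <<'E'
from h import *
st()
E
```

```text
t 6.17 tcp [ 0.4424 -0.2087  0.1276] yawy 113.73 zax [ 0.002  0.    -1.   ] F [ 3.8  0.7 -1.4] M [ 0.25 -1.2  -0.05] op 0.0138 ff 58.6 q [-0.59  0.33 -0.44  0.8   0.   -1.01]
```

servo_tool --rows '[[1,[0.05,0,0],[0,0,6]],[1,[0.05,0,0],[0,0,12]],[1,[0.05,0,0],[0,0,18]],[1,[0.05,0,0],[0,0,24]],[1,[0.05,0,0],[0,0,30]],[1,[0.05,0,0],[0,0,36]],[1,[0.05,0,0],[0,0,42]],[1,[0.05,0,0],[0,0,48]]]'

```text
clock: 6.83
tool_pos: [0.4429, -0.2086, 0.1276]
orientation: [0.001, -0.585, 0.811, -0.0]
wrist_force: [6.2, 2.0, -2.3]
opening: 0.0138
finger_force: 58.7
```

servo_tool --rows '[[1,[0,0,0],[0,0,6]],[1,[0,0,0],[0,0,12]],[1,[0,0,0],[0,0,18]],[1,[0,0,0],[0,0,20]],[1,[0,0,0],[0,0,20]],[1,[0,0,0],[0,0,20]],[1,[0,0,0],[0,0,20]]]'

```text
clock: 7.42
tool_pos: [0.443, -0.2085, 0.1276]
orientation: [-0.001, 0.715, -0.699, 0.001]
wrist_force: [4.6, 2.2, -1.8]
opening: 0.014
finger_force: 58.7
```

```bash
python3 - <<'E'
from h import *
st()
E
```

```text
t 7.42 tcp [ 0.443  -0.2085  0.1276] yawy -178.67 zax [ 0.002  0.    -1.   ] F [ 4.6  2.2 -1.8] M [ 0.56 -1.39 -0.05] op 0.014 ff 58.7 q [-0.59  0.33 -0.44  0.8   0.   -2.18]
```

servo_tool --rows '[[1,[0,0,0],[0,0,-4]],[1,[0,0,0],[0,0,-8]],[1,[0,0,1],[0,0,-8]],[1,[0,0,2.5],[0,0,-8]],[1,[0,0,4],[0,0,-8]],[1,[0,0,6],[0,0,-8]],[1,[0,0,6],[0,0,-8]]]'

```text
clock: 8.0
tool_pos: [0.443, -0.2096, 0.1903]
orientation: [0.0, -0.665, 0.747, -0.002]
wrist_force: [0.8, -0.9, 0.3]
opening: 0.0138
finger_force: 59.3
```

servo_tool --rows '[[1,[-0.2,-2,0],[0,0,0]],[1,[-0.5,-4.5,0],[0,0,0]],[1,[-0.8,-7,0],[0,0,0]],[1,[-1.1,-9.5,0],[0,0,0]],[1,[-1.3,-11,0],[0,0,0]],[1,[-1.4,-12.3,0],[0,0,0]],[1,[-1.4,-12.3,0],[0,0,0]],[1,[-1.4,-12.3,0],[0,0,0]]]'

```text
clock: 8.67
tool_pos: [0.4277, -0.3314, 0.1869]
orientation: [0.0, -0.665, 0.747, 0.001]
wrist_force: [1.3, -0.3, -1.3]
opening: 0.0135
finger_force: 59.2
```

```bash
python3 - <<'E'
from h import *
st()
c=cap('wrist','w3.png');d=cap('top','t3.png')
A=cv2.resize(c['color'][:,:,::-1][80:380,170:490],None,fx=1.6,fy=1.6)
B=cv2.resize(d['color'][:,:,::-1][160:280,225:335],None,fx=4,fy=4,interpolation=cv2.INTER_CUBIC)[:480,:280]
B=cv2.resize(d['color'][:,:,::-1][180:280,235:325],None,fx=3.2,fy=3.2,interpolation=cv2.INTER_CUBIC)
h=max(len(A),len(B));P=lambda a:np.pad(a,((0,h-len(a)),(0,0),(0,0)))
I=np.hstack([P(A),P(B)]);print(I.shape);cv2.imwrite('pics/c3.png',I)
E
```

```text
t 8.67 tcp [ 0.4277 -0.3314  0.1869] yawy 173.42 zax [-0.001  0.001 -1.   ] F [ 1.3 -0.3 -1.3] M [0.   0.01 0.  ] op 0.0135 ff 59.2 q [-0.79  0.36 -0.21  1.    0.   -2.25]
(480, 800, 3)
```

View pics/c3.png

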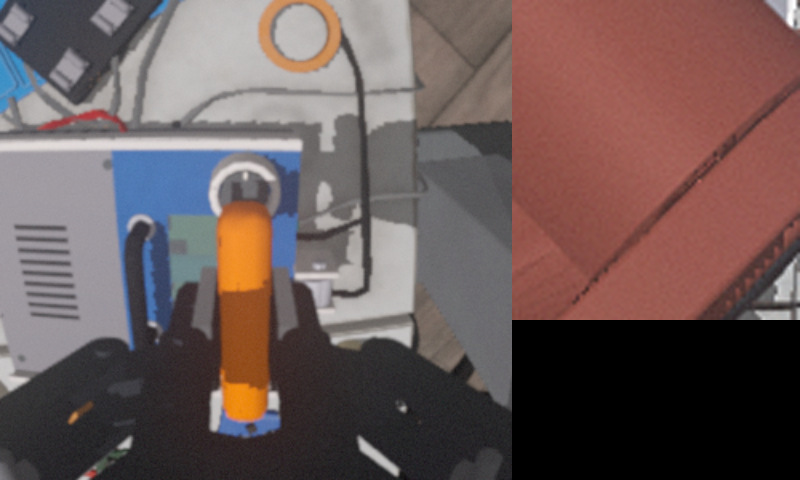

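The wrist crop shows the right collar at (245,190), the bar centred on x=245 from y 202 to 420. The white mark of the left lock is hidden by the hand.

```bash
python3 - <<'E'
from h import *
c=load('wrist')
f=lambda x,y,z:px2w(c,170+x/1.6,80+y/1.6,z,True)
print(f(245,189,.074)); b=[f(245,206,.199),f(245,420,.199)];print(b,sum(b)/2)
E
```

```text
[ 0.4263484 -0.3353784  0.074    ]
[array([ 0.42243175, -0.37183429,  0.199     ]), array([ 0.43079359, -0.29865642,  0.199     ])] [ 0.42661267 -0.33524535  0.199     ]
```

servo_tool --rows '[[1,[0,0,-1.5],[0,0,0]],[1,[0,0,-3],[0,0,0]],[1,[0,0,-4],[0,0,0]],[1,[0,0,-4.5],[0,0,0]],[1,[0,0,-4.9],[0,0,0]],[1,[0,0,-5.2],[0,0,0]],[1,[0,0,-5.2],[0,0,0]]]'

```text
clock: 9.35
tool_pos: [0.428, -0.3314, 0.1352]
orientation: [0.0, -0.666, 0.746, 0.0]
wrist_force: [-0.1, 0.8, -0.3]
opening: 0.0139
finger_force: 59.2
```

```bash
python3 - <<'E'
from h import *
st()
E
```

```text
t 9.35 tcp [ 0.428  -0.3314  0.1352] yawy 173.51 zax [-0.  0. -1.] F [-0.1  0.8 -0.3] M [0.   0.05 0.04] op 0.0139 ff 59.2 q [-0.79  0.41 -0.29  0.87  0.   -2.25]
```

servo_tool --rows '[[1,[0,0,-0.3],[0,0,0]],[1,[0,0,-0.6],[0,0,0]],[1,[0,0,-0.8],[0,0,0]],[1,[0,0,-0.8],[0,0,-5]],[1,[0,0,-0.8],[0,0,-10]],[1,[0,0,-0.8],[0,0,-15]],[1,[0,0,-0.8],[0,0,-20]],[1,[0,0,-0.8],[0,0,-25]]]'

```text
clock: 10.02
tool_pos: [0.428, -0.3315, 0.1272]
orientation: [0.0, -0.487, 0.874, 0.0]
wrist_force: [0.6, -0.2, -0.9]
opening: 0.0139
finger_force: 59.2
```

servo_tool --rows '[[1,[0,0,0],[0,0,-5]],[1,[0,0,0],[0,0,-10]],[1,[0,0,0],[0,0,-15]],[1,[0,0,0],[0,0,-20]],[1,[0,0,0],[0,0,-25]],[1,[0,0,0],[0,0,-30]],[1,[0,0,0],[0,0,-35]],[1,[0,0,0],[0,0,-40]]]'

```text
clock: 10.68
tool_pos: [0.4277, -0.3315, 0.1272]
orientation: [-0.0, -0.159, 0.987, 0.0]
wrist_force: [-0.9, 0.7, -0.1]
opening: 0.0139
finger_force: 59.3
```

servo_tool --rows '[[1,[0,0,0],[0,0,-5]],[1,[0,0,0],[0,0,-10]],[1,[0,0,0],[0,0,-15]],[1,[0,0,0],[0,0,-20]],[1,[0,0,0],[0,0,-25]],[1,[0,0,0],[0,0,-30]],[1,[0,0,0],[0,0,-33]],[1,[0,0,0],[0,0,-33]]]'

```text
clock: 11.35
tool_pos: [0.4276, -0.3315, 0.1272]
orientation: [-0.0, 0.127, 0.992, 0.0]
wrist_force: [-2.9, 0.6, -0.6]
opening: 0.0138
finger_force: 59.3
```

```bash
python3 - <<'E'
from h import *
st()
E
```

```text
t 11.35 tcp [ 0.4276 -0.3315  0.1272] yawy 75.37 zax [-0.001  0.    -1.   ] F [-2.9  0.6 -0.6] M [0.16 0.39 0.  ] op 0.0138 ff 59.3 q [-0.79  0.42 -0.3   0.86 -0.   -0.54]
```

servo_tool --rows '[[1,[0,0,0],[0,0,4]],[1,[0,0,0],[0,0,8]],[1,[0,0,1],[0,0,8]],[1,[0,0,2.5],[0,0,8]],[1,[0,0,4],[0,0,8]],[1,[0,0,6],[0,0,8]],[1,[0,0,6],[0,0,8]]]'

```text
clock: 11.93
tool_pos: [0.4296, -0.3331, 0.1915]
orientation: [0.002, 0.057, 0.998, -0.002]
wrist_force: [1.3, -1.3, 0.3]
opening: 0.014
finger_force: 59.2
```

servo_tool --rows '[[1,[2.5,2.5,0],[0,0,-1]],[1,[5,5,0],[0,0,-3]],[1,[7.5,8,0],[0,0,-5.5]],[1,[10,11,0],[0,0,-5.5]],[1,[12.5,14,0],[0,0,-5.5]],[1,[15,16.5,0],[0,0,-5.5]],[1,[17.4,18.5,0],[0,0,-5.5]],[1,[17.4,18.5,0],[0,0,-5.5]]]'

```text
clock: 12.6
tool_pos: [0.6056, -0.1426, 0.1872]
orientation: [0.001, 0.103, 0.995, 0.001]
wrist_force: [-0.4, 0.5, -1.5]
opening: 0.0137
finger_force: 59.3
```

servo_tool --rows '[[1,[0,0,0],[0,0,0]],[1,[0,0,0],[0,0,0]],[1,[0,0,0],[0,0,0]]]'

```text
clock: 12.85
tool_pos: [0.6013, -0.1473, 0.1873]
orientation: [-0.0, 0.105, 0.994, -0.0]
wrist_force: [-0.5, -0.4, -1.0]
opening: 0.014
finger_force: 59.3
```

```bash
python3 - <<'E'
from h import *
st()
c=cap('wrist','w4.png');d=cap('top','t4.png')
A=cv2.resize(c['color'][:,:,::-1][40:340,80:440],None,fx=1.5,fy=1.5)
B=cv2.resize(d['color'][:,:,::-1][210:260,235:320],None,fx=3.0,fy=3.0,interpolation=cv2.INTER_CUBIC)
h=max(len(A),len(B));P=lambda a:np.pad(a,((0,h-len(a)),(0,0),(0,0)))
I=np.hstack([P(A),P(B)]);print(I.shape);cv2.imwrite('pics/c4.png',I)
E
```

```text
t 12.85 tcp [ 0.6013 -0.1473  0.1873] yawy 77.93 zax [-0.001 -0.    -1.   ] F [-0.5 -0.4 -1. ] M [ 0.01 -0.01  0.01] op 0.014 ff 59.3 q [-0.36  0.5   0.02  1.08 -0.   -0.15]
(450, 795, 3)
```

View pics/c4.png

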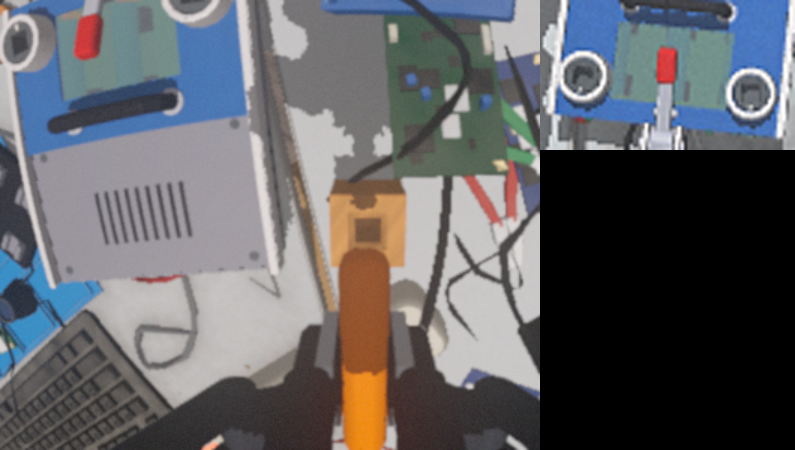

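The stand's hole is at crop (368,231), which is wrist (325.3,194); both sockets are square-on after the turn.

```bash
python3 - <<'E'
from h import *
c=load('wrist')
f=lambda x,y,z:px2w(c,80+x/1.5,40+y/1.5,z,True)
print('hole',f(368,231,.046)); b=[f(366,252,.199),f(365,450,.199)];print(b)
for q in((331,196),(403,194),(405,265),(334,267)): print(f(*q,.048))
E
```

```text
hole [ 0.60374485 -0.14671689  0.046     ]
[array([ 0.56235928, -0.14000845,  0.199     ]), array([ 0.63296117, -0.15527348,  0.199     ])]
[ 0.57723953 -0.16356973  0.048     ]
[ 0.58495246 -0.12155768  0.048     ]
[ 0.62962516 -0.12863303  0.048     ]
[ 0.62166899 -0.17214339  0.048     ]
```

servo_tool --rows '[[1,[0.35,0.05,-2],[0,0,-0.5]],[1,[0.35,0.05,-4],[0,0,-0.5]],[1,[0.35,0.05,-6],[0,0,-0.5]],[1,[0.35,0.05,-7],[0,0,-0.5]],[1,[0.35,0.05,-7.7],[0,0,-0.5]],[1,[0.35,0.05,-8.3],[0,0,-0.5]],[1,[0.35,0.05,-8.3],[0,0,-0.5]]]'

```text
clock: 13.53
tool_pos: [0.6051, -0.1463, 0.1038]
orientation: [-0.0, 0.109, 0.994, 0.0]
wrist_force: [0.4, -0.7, 0.0]
opening: 0.0141
finger_force: 59.3
```

```bash
python3 - <<'E'
from h import *
st()
E
```

```text
t 13.53 tcp [ 0.6051 -0.1463  0.1038] yawy 77.48 zax [-0.001  0.    -1.   ] F [ 0.4 -0.7  0. ] M [-0.03  0.04 -0.02] op 0.0141 ff 59.3 q [-0.35  0.58 -0.09  0.9  -0.   -0.14]
```

servo_tool --rows '[[1,[0,0,-1],[0,0,0]],[1,[0,0,-1.8],[0,0,0]],[1,[0,0,-2.5],[0,0,0]],[1,[0,0,-2.5],[0,0,0]],[-0.3,[0,0,-2.5],[0,0,0]],[-0.3,[0,0,-2.5],[0,0,0]],[-0.3,[0,0,-2.5],[0,0,0]],[-0.3,[0,0,-2.5],[0,0,0]]]'

```text
clock: 14.2
tool_pos: [0.606, -0.1463, 0.0797]
orientation: [0.001, 0.109, 0.994, -0.0]
wrist_force: [0.2, -0.4, 0.4]
opening: 0.0554
finger_force: 0.0
```

servo_tool --rows '[[-0.3,[0,0,0],[0,0,0]],[-0.3,[0,0,1],[0,0,0]],[-0.3,[0,0,3],[0,0,0]],[-0.3,[0,0,6],[0,0,0]],[-0.3,[0,0,9],[0,0,0]],[-0.3,[0,0,12],[0,0,0]],[-0.3,[0,0,12],[0,0,0]]]' --newtons 20

```text
clock: 14.78
tool_pos: [0.6084, -0.1471, 0.2065]
orientation: [0.005, 0.109, 0.994, -0.001]
wrist_force: [0.9, -0.2, 0.2]
opening: 0.0554
finger_force: 0.0
```

servo_tool --rows '[[0,[-2.5,-2,0],[0,0,2]],[0,[-5,-4,0],[0,0,4]],[0,[-8,-6.4,0],[0,0,5.8]],[0,[-11,-9,0],[0,0,5.8]],[0,[-13.5,-11.2,0],[0,0,5.8]],[0,[-15.2,-12.6,-1],[0,0,5.8]],[0,[-15.2,-12.6,-2],[0,0,5.8]],[0,[-15.2,-12.6,-2],[0,0,5.8]]]'

```text
clock: 15.45
tool_pos: [0.4522, -0.2724, 0.1785]
orientation: [-0.001, 0.06, 0.998, 0.0]
wrist_force: [-1.0, -0.0, -0.8]
opening: 0.0432
finger_force: 0.0
```

```bash
python3 - <<'E'
from h import *
st()
c=cap('wrist','w5.png');d=cap('scene','s5.png')
A=cv2.resize(c['color'][:,:,::-1][60:340,160:480],None,fx=1.6,fy=1.6)
B=cv2.resize(d['color'][:,:,::-1][100:240,200:340],None,fx=2.05,fy=2.05,interpolation=cv2.INTER_CUBIC)
h=max(len(A),len(B));P=lambda a:np.pad(a,((0,h-len(a)),(0,0),(0,0)))
I=np.hstack([P(A),P(B)]);print(I.shape);cv2.imwrite('pics/c5.png',I)
E
```

```text
t 15.45 tcp [ 0.4522 -0.2724  0.1785] yawy 83.17 zax [-0.001  0.001 -1.   ] F [-1.  -0.  -0.8] M [ 0.03 -0.03  0.01] op 0.0432 ff 0.0 q [-0.68  0.34 -0.26  0.97  0.   -0.56]
(448, 799, 3)
```

View pics/c5.png

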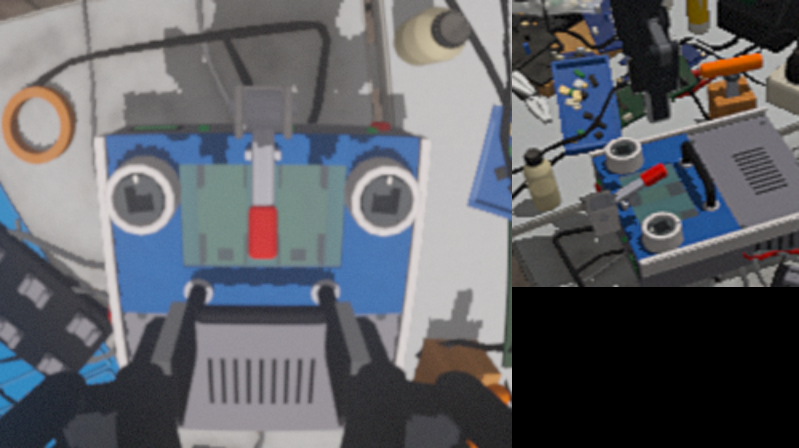

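The wrist view shows both white marks pointing to the front (both locks open), the lever grip at crop (263,232), and in the scene the key upright in its stand.

```bash
python3 - <<'E'
from h import *
c=load('wrist')
f=lambda x,y,z:px2w(c,160+x/1.6,60+y/1.6,z,True)
print('grip',f(263,232,.087),f(263,232,None)); print('L',f(384,197,.074),'R',f(141,198,.074))
a=[f(194,292,.075),f(327,290,.075)];print(a,sum(a)/2)
E
```

```text
grip [ 0.44746085 -0.2717624   0.087     ] [ 0.44709725 -0.2717274   0.0880401 ]
L [ 0.44091059 -0.21004666  0.074     ] R [ 0.42700245 -0.33042622  0.074     ]
[array([ 0.48054891, -0.31204093,  0.075     ]), array([ 0.48774067, -0.24258113,  0.075     ])] [ 0.48414479 -0.27731103  0.075     ]
```

servo_tool --rows '[[0,[-0.2,0,-3],[0,0,0]],[0,[-0.2,0,-6],[0,0,0]],[0,[-0.2,0,-8],[0,0,0]],[0,[-0.2,0,-9.3],[0,0,0]],[0,[-0.2,0,-10.1],[0,0,0]],[1,[-0.2,0,-10.1],[0,0,0]],[1,[-0.2,0,-10.1],[0,0,0]],[1,[-0.2,0,-10.1],[0,0,0]]]' --newtons 25

```text
clock: 16.22
tool_pos: [0.4525, -0.2717, 0.0793]
orientation: [0.001, 0.058, 0.998, 0.0]
wrist_force: [2.1, 3.1, -1.4]
opening: 0.0136
finger_force: 26.8
```

servo_tool --rows '[[1,[0,0,0],[0,0,0]],[1,[0,0,0],[0,0,0]],[1,[0,0,0],[0,0,0]],[1,[0,0,0],[0,0,0]]]'

```text
clock: 16.55
tool_pos: [0.4524, -0.2718, 0.0792]
orientation: [0.001, 0.058, 0.998, 0.0]
wrist_force: [2.2, 5.5, 1.8]
opening: 0.0134
finger_force: 27.2
```

Gripped (opening 13.4 mm matches the 14 mm grip). Following the arc.

servo_tool --rows '[[1,[-0.4,0.05,1.0],[0,0,0]],[1,[-1.13,0.13,1.98],[0,0,0]],[1,[-1.95,0.22,2.8],[0,0,0]],[1,[-2.88,0.33,3.46],[0,0,0]],[1,[-3.9,0.45,3.95],[0,0,0]],[1,[-5.02,0.58,4.24],[0,0,0]],[1,[-6.16,0.71,4.34],[0,0,0]],[1,[-7.3,0.85,4.24],[0,0,0]]]'

```text
clock: 17.22
tool_pos: [0.3796, -0.263, 0.1223]
orientation: [0.002, 0.058, 0.998, 0.001]
wrist_force: [6.4, 8.7, 1.6]
opening: 0.0129
finger_force: 24.3
```

servo_tool --rows '[[1,[-1.1,0.12,-0.3],[0,0,0]],[1,[-2.14,0.24,-0.78],[0,0,0]],[1,[-2.9,0.33,-1.3],[0,0,0]],[1,[-3.5,0.4,-1.85],[0,0,0]],[1,[-3.5,0.4,-1.95],[0,0,0]],[1,[-3.5,0.4,-1.95],[0,0,0]]]'

```text
clock: 17.72
tool_pos: [0.3416, -0.2581, 0.1019]
orientation: [-0.001, 0.059, 0.998, 0.001]
wrist_force: [-6.3, 9.1, 9.4]
opening: 0.0133
finger_force: 26.3
```

```bash
python3 - <<'E'
from h import *
st()
E
```

```text
t 17.72 tcp [ 0.3416 -0.2581  0.1019] yawy 83.29 zax [-0.002  0.002 -1.   ] F [-6.3  9.1  9.4] M [1.62 1.09 0.1 ] op 0.0133 ff 26.3 q [-0.82  0.26 -0.62  0.69 -0.   -0.7 ]
```

servo_tool --rows '[[0,[0,0,0],[0,0,0]],[0,[0,0,0],[0,0,0]],[0,[0,0,0],[0,0,0]],[0,[0,0,1],[0,0,0]],[0,[0,0,3.5],[0,0,0]],[0,[0,0,7],[0,0,0]],[0,[0,0,7],[0,0,0]]]'

```text
clock: 18.3
tool_pos: [0.3456, -0.2621, 0.1764]
orientation: [0.003, 0.058, 0.998, -0.003]
wrist_force: [2.1, -1.8, 0.4]
opening: 0.0429
finger_force: 0.0
```

servo_tool --rows '[[0,[2.2,-0.2,0],[0,0,-6.5]],[0,[4.4,-0.4,0],[0,0,-13]],[0,[6.6,-0.6,0],[0,0,-19.5]],[0,[8.8,-0.9,0],[0,0,-26]],[0,[11,-1.2,0],[0,0,-32.5]],[0,[13,-1.5,0],[0,0,-39]],[0,[15,-1.9,0],[0,0,-45.5]],[0,[15,-1.9,0],[0,0,-52]]]'

```text
clock: 18.97
tool_pos: [0.4969, -0.2798, 0.1714]
orientation: [0.002, 0.492, 0.871, -0.0]
wrist_force: [-0.5, 0.2, 0.2]
opening: 0.0428
finger_force: 0.0
```

servo_tool --rows '[[0,[0,0,0],[0,0,-6.5]],[0,[0,0,0],[0,0,-13]],[0,[0,0,0],[0,0,-19.5]],[0,[0,0,0],[0,0,-26]],[0,[0,0,0],[0,0,-32.5]],[0,[0,0,0],[0,0,-38]],[0,[0,0,0],[0,0,-38]],[0,[0,0,0],[0,0,-38]]]'

```text
clock: 19.63
tool_pos: [0.4937, -0.2789, 0.1714]
orientation: [0.0, 0.746, 0.666, -0.0]
wrist_force: [-0.1, -0.3, 0.1]
opening: 0.043
finger_force: 0.0
```

```bash
python3 - <<'E'
from h import *
st()
c=cap('wrist','w6.png')
E
```

```text
t 19.63 tcp [ 0.4937 -0.2789  0.1714] yawy -6.53 zax [ 0.    -0.001 -1.   ] F [-0.1 -0.3  0.1] M [-0.03  0.05 -0.02] op 0.043 ff 0.0 q [-0.64  0.42 -0.17  0.99 -0.    1.04]
```

View pics/w6.png

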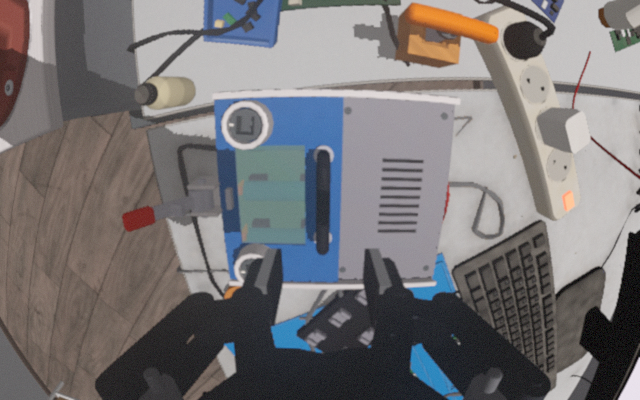

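The lever is flipped to the front (grip at (138,218)). The cover handle is at u≈322, v 152–252, centred between the fingers. Descending, gripping and sliding.

servo_tool --rows '[[0,[0,0.1,-3],[0,0,0]],[0,[0,0.1,-6],[0,0,0]],[0,[0,0.1,-8],[0,0,0]],[0,[0,0.1,-9.4],[0,0,0]],[1,[0,0.1,-9.4],[0,0,0]],[1,[0,0.1,-9.4],[0,0,0]],[1,[0,0.1,-9.4],[0,0,0]],[1,[0,0.1,-9.4],[0,0,0]]]' --newtons 50

```text
clock: 20.35
tool_pos: [0.494, -0.278, 0.0782]
orientation: [0.001, 0.747, 0.665, 0.0]
wrist_force: [0.2, -0.1, -3.8]
opening: 0.0085
finger_force: 48.8
```

servo_tool --rows '[[1,[0,0,0],[0,0,0]],[1,[1,-0.1,0],[0,0,0]],[1,[2.5,-0.3,0],[0,0,0]],[1,[4,-0.45,0],[0,0,0]],[1,[5.5,-0.63,0],[0,0,0]],[1,[7,-0.8,0],[0,0,0]],[1,[8.2,-0.95,0],[0,0,0]],[1,[9.1,-1.05,0],[0,0,0]]]'

```text
clock: 21.02
tool_pos: [0.5838, -0.2891, 0.0779]
orientation: [-0.0, 0.747, 0.664, -0.002]
wrist_force: [-50.3, -0.1, 24.8]
opening: 0.0087
finger_force: 54.4
```

servo_tool --rows '[[1,[0,0,0],[0,0,0]],[1,[0,0,0],[0,0,0]],[1,[0,0,0],[0,0,0]]]'

```text
clock: 21.27
tool_pos: [0.5833, -0.2892, 0.0781]
orientation: [0.0, 0.747, 0.664, -0.001]
wrist_force: [-6.6, -4.1, 3.1]
opening: 0.0086
finger_force: 50.2
```

```bash
python3 - <<'E'
from h import *
st()
E
```

```text
t 21.27 tcp [ 0.5833 -0.2892  0.0781] yawy -6.74 zax [-0.002 -0.002 -1.   ] F [-6.6 -4.1  3.1] M [-0.66  1.57 -0.05] op 0.0086 ff 50.2 q [-0.57  0.65 -0.03  0.89 -0.    1.12]
```

servo_tool --rows '[[0,[0,0,0],[0,0,0]],[0,[0,0,0],[0,0,0]],[0,[0,0,0],[0,0,0]],[0,[0,0,2],[0,0,0]],[0,[0,0,6],[0,0,0]],[0,[0,0,10],[0,0,0]],[0,[0,0,14],[0,0,0]],[0,[0,0,14],[0,0,0]]]'

```text
clock: 21.93
tool_pos: [0.5879, -0.2899, 0.2263]
orientation: [0.006, 0.747, 0.665, 0.002]
wrist_force: [1.2, -0.7, 1.0]
opening: 0.0428
finger_force: 0.0
```

servo_tool --rows '[[0.3,[-2,0.3,0],[0,0,6.5]],[0.3,[-4,0.6,0],[0,0,13]],[0.3,[-6.5,0.9,0],[0,0,19.5]],[0.3,[-9,1.2,0],[0,0,26]],[0.3,[-11,1.5,0],[0,0,32.5]],[0.3,[-12.6,1.7,0],[0,0,39]],[0.3,[-12.6,1.7,0],[0,0,45.5]],[0.3,[-12.6,1.7,0],[0,0,52]]]'

```text
clock: 22.6
tool_pos: [0.458, -0.2711, 0.2179]
orientation: [0.001, 0.378, 0.926, -0.0]
wrist_force: [0.6, -0.2, -0.6]
opening: 0.0298
finger_force: 0.0
```

servo_tool --rows '[[0.3,[0,0,0],[0,0,6.5]],[0.3,[0,0,0],[0,0,13]],[0.3,[0,0,0],[0,0,19.5]],[0.3,[0,0,0],[0,0,26]],[0.3,[0,0,0],[0,0,32.5]],[0.3,[0,0,0],[0,0,38]],[0.3,[0,0,0],[0,0,38]],[0.3,[0,0,0],[0,0,38]]]'

```text
clock: 23.27
tool_pos: [0.4587, -0.2712, 0.2175]
orientation: [0.0, 0.06, 0.998, -0.0]
wrist_force: [0.3, 0.3, -0.6]
opening: 0.0299
finger_force: 0.0
```

```bash
python3 - <<'E'
from h import *
st()
c=cap('wrist','w7.png')
E
```

```text
t 23.27 tcp [ 0.4587 -0.2712  0.2175] yawy 83.14 zax [ 0.001 -0.    -1.   ] F [ 0.3  0.3 -0.6] M [-0.02  0.02  0.07] op 0.0299 ff 0.0 q [-0.67  0.32 -0.18  1.06  0.   -0.55]
```

View pics/w7.png

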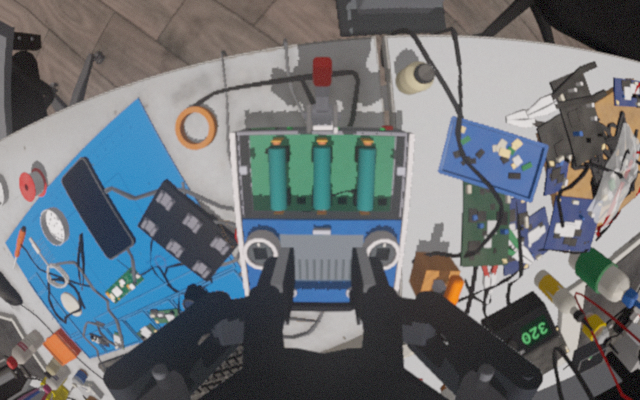

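The cover is fully back and three cells are visible: axes at u 278, 322 and 367, spanning v≈146 to 211. The tray is centred near (188,229).

```bash
python3 - <<'E'
from h import *
c=load('wrist')
for u1,u2 in((277,279),(322,322),(367.5,366.5)):
    a=px2w(c,u1,146,.045,True);b=px2w(c,u2,211,.045,True);print(a.round(4),b.round(4),((a+b)/2).round(4),np.linalg.norm(a-b))
o=np.array([.4568,-.2726]);ex=np.array([.9934,-.115]);ey=np.array([.115,.9934])
for y in(-.046,0,.046):print('model',o+y*ey)
T=[px2w(c,u,v,.015,True) for u,v in((167,180),(239,241),(213,279),(138,222))]
for t in T:print('tray',t.round(4))
print(sum(T)/4,[np.linalg.norm(T[i]-T[(i+1)%4]).round(4) for i in range(4)])
E
```

```text
[ 0.4158 -0.3126  0.045 ] [ 0.4836 -0.3214  0.045 ] [ 0.4497 -0.317   0.045 ] 0.06830727783036034
[ 0.4215 -0.2686  0.045 ] [ 0.4889 -0.2767  0.045 ] [ 0.4552 -0.2727  0.045 ] 0.06784214940472845
[ 0.4265 -0.224   0.045 ] [ 0.4945 -0.2305  0.045 ] [ 0.4605 -0.2273  0.045 ] 0.06833110562019964
model [ 0.45151   -0.3182964]
model [ 0.4568 -0.2726]
model [ 0.46209   -0.2269036]
tray [ 0.4392 -0.4593  0.015 ]
tray [ 0.5271 -0.3834  0.015 ]
tray [ 0.5793 -0.4334  0.015 ]
tray [ 0.4882 -0.5219  0.015 ]
[ 0.50843942 -0.44948863  0.015     ] [np.float64(0.1162), np.float64(0.0723), np.float64(0.127), np.float64(0.0795)]
```

servo_tool --rows '[[0.3,[-0.8,-3,-2],[0,0,0]],[0.3,[-0.8,-4.65,-5],[0,0,0]],[0.3,[-0.8,-4.65,-8.5],[0,0,0]],[0.3,[-0.8,-4.65,-12],[0,0,0]],[0.3,[-0.8,-4.65,-15],[0,0,0]],[0.3,[-0.8,-4.65,-17],[0,0,0]],[0.3,[-0.8,-4.65,-17.9],[0,0,0]],[0.3,[-0.8,-4.65,-17.9],[0,0,0]]]' --newtons 30

```text
clock: 23.98
tool_pos: [0.4495, -0.3167, 0.0365]
orientation: [-0.001, 0.059, 0.998, 0.001]
wrist_force: [0.4, 0.0, 1.1]
opening: 0.0298
finger_force: 0.0
```

servo_tool --rows '[[1,[0,0,0],[0,0,0]],[1,[0,0,0],[0,0,0]],[1,[0,0,0],[0,0,0]],[1,[0,0,0],[0,0,0]],[1,[0,0,0],[0,0,0]],[1,[0,0,0],[0,0,0]]]'

```text
clock: 24.48
tool_pos: [0.4513, -0.3182, 0.0392]
orientation: [0.001, 0.058, 0.998, -0.001]
wrist_force: [1.0, 0.8, 6.6]
opening: 0.017
finger_force: 31.1
```

```bash
python3 - <<'E'
from h import *
st()
E
```

```text
t 24.48 tcp [ 0.4513 -0.3182  0.0392] yawy 83.3 zax [ 0.002 -0.001 -1.   ] F [1.  0.8 6.6] M [ 0.12 -0.12  0.01] op 0.017 ff 31.1 q [-0.75  0.54 -0.37  0.66  0.   -0.63]
```

servo_tool --rows '[[1,[0,0,1],[0,0,0]],[1,[0,0,3.5],[0,0,0]],[1,[0,0,7],[0,0,0]],[1,[0,0,11],[0,0,0]],[1,[0.5,-2.5,11],[0,0,-6]],[1,[1,-5,11],[0,0,-12]],[1,[1.5,-8,11],[0,0,-18]],[1,[1.5,-11,11],[0,0,-24]]]'

```text
clock: 25.15
tool_pos: [0.4662, -0.4286, 0.1494]
orientation: [0.0, 0.267, 0.964, -0.0]
wrist_force: [0.2, -0.3, -0.4]
opening: 0.0169
finger_force: 30.4
```

servo_tool --rows '[[1,[0.5,-3,0],[0,0,-6]],[1,[1.05,-5.4,0],[0,0,-12]],[1,[1.05,-5.4,0],[0,0,-17.7]],[1,[1.05,-5.4,0],[0,0,-17.7]],[1,[1.05,-5.4,0],[0,0,-17.7]]]'

```text
clock: 25.57
tool_pos: [0.4756, -0.4813, 0.1483]
orientation: [-0.0, 0.409, 0.913, 0.0]
wrist_force: [0.4, 0.1, -0.4]
opening: 0.0169
finger_force: 30.4
```

```bash
cat >> h.py <<'E'
def cloud(c,wrist):
    H,W=c['depth'].shape;v,u=np.mgrid[:H,:W]
    a=(u-float(c['cx']))/float(c['fx']);b=(v-float(c['cy']))/float(c['fy'])
    if wrist:
        r=np.hypot(a,b)+1e-9;t=np.tan(np.minimum(r,1.5));a,b=a/r*t,b/r*t
    D=np.array(c['depth']);P=np.stack([a*D,b*D,D,np.ones_like(D)],-1)@np.linalg.inv(np.array(c['world_to_cam'])).T
    P[D<=0]=np.nan;return P[...,:3]
def tray(n):
    c=cap(n);P=cloud(c,n=='wrist');col=c['color'].astype(int)
    m=(P[...,2]>.009)&(P[...,2]<.045)&(P[...,0]>.38)&(P[...,0]<.64)&(P[...,1]<-.355)&(P[...,1]>-.6)&((col.max(-1)-col.min(-1))<40)&(col.max(-1)<190)
    G=np.zeros((280,280),np.uint8);q=P[m]
    G[((q[:,0]-.37)*1000).astype(int),((q[:,1]+.62)*1000).astype(int)]=255
    G=cv2.morphologyEx(cv2.morphologyEx(G,cv2.MORPH_CLOSE,np.ones((7,7))),cv2.MORPH_OPEN,np.ones((15,15)))
    k,l,s,ce=cv2.connectedComponentsWithStats(G)
    for i in range(1,k):
        if s[i,4]<2500: continue
        ys,xs=np.where(l==i);(a,b),(w,h),an=cv2.minAreaRect(np.stack([ys,xs],1).astype(np.float32))
        if w<h: w,h,an=h,w,an-90
        print(n,'ctr',round(a/1000+.37,4),round(b/1000-.62,4),'size',round(w),round(h),'ang',round(an,1),'area',s[i,4])
E
python3 - <<'E'
from h import *
st();tray('top');tray('wrist')
E
```

```text
t 25.57 tcp [ 0.4756 -0.4813  0.1483] yawy 41.77 zax [-0.001  0.001 -1.   ] F [ 0.4  0.1 -0.4] M [-0.02  0.02 -0.03] op 0.0169 ff 30.4 q [-0.9   0.64  0.15  1.08  0.   -0.06]
wrist ctr 0.4515 -0.5795 size 93 41 ang 0.0 area 2851
wrist ctr 0.5129 -0.4467 size 150 95 ang 45.4 area 9537
```

```bash
python3 - <<'E'
from h import *
c=load('wrist');im=c['color'][:,:,::-1].copy()
def wp(p):
    q=(c['world_to_cam']@np.r_[p,1])[:3];r=np.hypot(q[0],q[1]);t=np.arctan2(r,q[2])
    return int(c['cx']+c['fx']*t*q[0]/r),int(c['cy']+c['fy']*t*q[1]/r)
a=np.radians(41.6);X=np.array([np.cos(a),np.sin(a),0]);Y=np.array([-X[1],X[0],0]);t=np.array([.5097,-.4532,0])
im=cv2.resize(im,None,fx=1.25,fy=1.25)
for i in(-1,0,1):
    for j in(-1,1):cv2.circle(im,tuple(int(1.25*v) for v in wp(t+i*.044*X+j*.024*Y+[0,0,.022])),3,(0,0,255),1)
for i in(-1,1):
    for j in(-1,1):cv2.circle(im,tuple(int(1.25*v) for v in wp(t+i*.062*X+j*.042*Y+[0,0,.015])),3,(0,255,0),1)
cv2.imwrite('pics/w8.png',im)
E
```

```text
(no output)
```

View pics/w8.png

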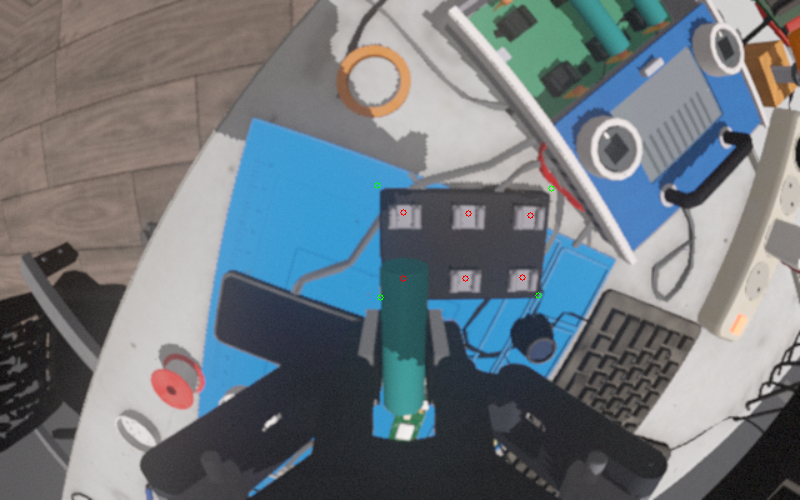

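The tray is where it was measured: the projected cradle points fall within 2–3 px of the cradles. Lowering the first cell into the -44 mm place.

servo_tool --rows '[[1,[0.1,-0.1,-3],[0,0,0]],[1,[0.1,-0.1,-6],[0,0,0]],[1,[0.1,-0.1,-8.5],[0,0,0]],[1,[0.1,-0.1,-10],[0,0,0]],[1,[0.1,-0.1,-11],[0,0,0]],[1,[0.1,-0.1,-11.5],[0,0,0]],[1,[0.1,-0.1,-11.5],[0,0,0]],[0.3,[0.1,-0.1,-11.5],[0,0,0]]]'

```text
clock: 26.33
tool_pos: [0.4775, -0.4829, 0.0342]
orientation: [0.001, 0.409, 0.912, -0.0]
wrist_force: [0.1, -0.5, -0.3]
opening: 0.0274
finger_force: 0.0
```

servo_tool --rows '[[0.3,[0,0,0],[0,0,0]],[0.3,[0,0,0],[0,0,0]],[0.3,[0,0,0],[0,0,0]],[0.3,[0,0,1],[0,0,0]],[0.3,[0,0,3],[0,0,0]],[0.3,[0,0,7],[0,0,0]],[0.3,[0,0,11.5],[0,0,0]],[0.3,[0,0,11.5],[0,0,0]]]'

```text
clock: 27.0
tool_pos: [0.4795, -0.4857, 0.1573]
orientation: [0.005, 0.41, 0.912, -0.003]
wrist_force: [0.1, -1.6, 1.1]
opening: 0.0299
finger_force: 0.0
```

```bash
python3 - <<'E'
from h import *
st()
E
```

```text
t 27.0 tcp [ 0.4795 -0.4857  0.1573] yawy 41.61 zax [ 0.007 -0.009 -1.   ] F [ 0.1 -1.6  1.1] M [-0.12 -0.1   0.06] op 0.0299 ff 0.0 q [-0.9   0.64  0.17  1.09  0.   -0.05]
```

servo_tool --rows '[[0.3,[-0.2,2.5,0],[0,0,6]],[0.3,[-0.5,5,0],[0,0,12]],[0.3,[-0.8,8,0],[0,0,18]],[0.3,[-1.1,11,0],[0,0,24]],[0.3,[-1.4,14,0],[0,0,30]],[0.3,[-1.7,17,0],[0,0,36]],[0.3,[-2.05,19.5,0],[0,0,41.7]],[0.3,[-2.05,20.95,0],[0,0,41.7]]]'

```text
clock: 27.67
tool_pos: [0.4558, -0.2707, 0.149]
orientation: [-0.0, 0.056, 0.998, 0.0]
wrist_force: [0.6, -0.2, -0.1]
opening: 0.03
finger_force: 0.0
```

servo_tool --rows '[[0.3,[0,0,0],[0,0,0]],[0.3,[0,0,-2],[0,0,0]],[0.3,[0,0,-5],[0,0,0]],[0.3,[0,0,-8],[0,0,0]],[0.3,[0,0,-10],[0,0,0]],[0.3,[0,0,-11],[0,0,0]],[0.3,[0,0,-11],[0,0,0]],[1,[0,0,-11],[0,0,0]]]'

```text
clock: 28.33
tool_pos: [0.4568, -0.2736, 0.0386]
orientation: [0.0, 0.059, 0.998, 0.0]
wrist_force: [-0.8, 22.7, 10.9]
opening: 0.019
finger_force: 11.8
```

servo_tool --rows '[[1,[0,0,0],[0,0,0]],[1,[0,0,0],[0,0,0]],[1,[0,0,0],[0,0,0]],[1,[0,0,0],[0,0,0]],[1,[0,0,0],[0,0,0]]]'

```text
clock: 28.75
tool_pos: [0.4572, -0.2734, 0.0394]
orientation: [0.001, 0.058, 0.998, -0.0]
wrist_force: [-1.5, 4.7, 7.8]
opening: 0.0166
finger_force: 30.7
```

```bash
python3 - <<'E'
from h import *
st()
E
```

```text
t 28.75 tcp [ 0.4572 -0.2734  0.0394] yawy 83.3 zax [ 0.002 -0.001 -1.   ] F [-1.5  4.7  7.8] M [ 1.07  0.2  -0.04] op 0.0166 ff 30.7 q [-0.68  0.51 -0.42  0.64  0.   -0.56]
```

servo_tool --rows '[[1,[0,0,1],[0,0,0]],[1,[0,0,3.5],[0,0,0]],[1,[0,0,7],[0,0,0]],[1,[0,0,11],[0,0,0]],[1,[0,0,11],[0,0,0]]]'

```text
clock: 29.17
tool_pos: [0.4599, -0.2764, 0.1563]
orientation: [0.005, 0.059, 0.998, -0.004]
wrist_force: [2.6, -0.5, -1.0]
opening: 0.0166
finger_force: 29.9
```

```bash
python3 - <<'E'
from h import *
st();tray('top')
E
```

```text
t 29.17 tcp [ 0.4599 -0.2764  0.1563] yawy 83.28 zax [ 0.009 -0.008 -1.   ] F [ 2.6 -0.5 -1. ] M [-0.01 -0.14  0.04] op 0.0166 ff 29.9 q [-0.68  0.37 -0.29  0.9  -0.   -0.56]
top ctr 0.471 -0.573 size 130 54 ang 0.0 area 4950
top ctr 0.5203 -0.4406 size 109 89 ang 41.8 area 7850
```

```bash
cat >> h.py <<'E'
def match():
    a=cv2.imread('pics/top0.png');c=cap('top');b=np.ascontiguousarray(c['color'][:,:,::-1])
    for n,(u0,u1,v0,v1) in {'all':(326,390,174,238),'upper':(326,372,174,212)}.items():
        r=cv2.matchTemplate(b,a[v0:v1,u0:u1],cv2.TM_CCOEFF_NORMED);_,m,_,p=cv2.minMaxLoc(r);print(n,m.round(3),p[0]-u0,p[1]-v0)
E
python3 - <<'E'
from h import *
match()
E
```

```text
Traceback (most recent call last):
  File "h.py", line 53, in match
    r=cv2.matchTemplate(b,a[v0:v1,u0:u1],cv2.TM_CCOEFF_NORMED);_,m,_,p=cv2.minMaxLoc(r);print(n,m.round(3),p[0]-u0,p[1]-v0)
                                                                                                ^^^^^^^
AttributeError: 'float' object has no attribute 'round'
```

```bash
sed -i 's/m.round(3)/round(m,3)/' h.py; python3 - <<'E'
from h import *
match()
E
```

```text
all 0.971 0 0
upper 0.998 0 0
```

Tray unmoved (correlation 0.998, no shift). Placing the second cell in the middle place.

servo_tool --rows '[[1,[0.6,-2.2,0],[0,0,-6]],[1,[1.3,-4.5,0],[0,0,-12]],[1,[2.1,-7,0],[0,0,-18]],[1,[2.9,-9.8,0],[0,0,-24]],[1,[3.7,-12.6,0],[0,0,-30]],[1,[4.5,-15.4,0],[0,0,-36]],[1,[5.3,-18.0,0],[0,0,-41.7]],[1,[5.3,-18.0,0],[0,0,-41.7]]]'

```text
clock: 29.98
tool_pos: [0.5094, -0.4574, 0.146]
orientation: [-0.0, 0.414, 0.91, -0.001]
wrist_force: [-0.6, 0.5, -0.3]
opening: 0.0169
finger_force: 29.9
```

servo_tool --rows '[[1,[0,0,0],[0,0,0]],[1,[0,0,0],[0,0,0]],[1,[0,0,-3],[0,0,0]],[1,[0,0,-6],[0,0,0]],[1,[0,0,-8.5],[0,0,0]],[1,[0,0,-8.5],[0,0,0]]]'

```text
clock: 30.48
tool_pos: [0.5067, -0.4491, 0.0578]
orientation: [-0.004, 0.409, 0.912, 0.002]
wrist_force: [-1.6, 0.6, -0.9]
opening: 0.017
finger_force: 29.9
```

```bash
python3 - <<'E'
from h import *
st()
E
```

```text
t 30.48 tcp [ 0.5067 -0.4491  0.0578] yawy 41.7 zax [-0.006  0.007 -1.   ] F [-1.6  0.6 -0.9] M [ 0.08  0.04 -0.04] op 0.017 ff 29.9 q [-0.83  0.72  0.05  0.91 -0.    0.01]
```

servo_tool --rows '[[1,[0,0,-1],[0,0,0]],[1,[0,0,-2],[0,0,0]],[1,[0,0,-2.6],[0,0,0]],[1,[0,0,-2.8],[0,0,0]],[1,[0,0,-2.8],[0,0,0]],[0.3,[0,0,-2.8],[0,0,0]],[0.3,[0,0,-2.8],[0,0,0]],[0.3,[0,0,-2.8],[0,0,0]]]'

```text
clock: 31.15
tool_pos: [0.5098, -0.4535, 0.0359]
orientation: [0.001, 0.41, 0.912, -0.0]
wrist_force: [-0.7, 0.7, 0.1]
opening: 0.0296
finger_force: 0.0
```

servo_tool --rows '[[0.3,[0,0,0],[0,0,0]],[0.3,[0,0,1],[0,0,0]],[0.3,[0,0,3],[0,0,0]],[0.3,[0,0,6],[0,0,0]],[0.3,[0,0,9],[0,0,0]],[0.3,[0,0,11.5],[0,0,0]],[0.3,[0,0,11.5],[0,0,0]],[0.3,[0,0,11.5],[0,0,0]]]'

```text
clock: 31.82
tool_pos: [0.5104, -0.4541, 0.1529]
orientation: [0.002, 0.41, 0.912, -0.001]
wrist_force: [-0.2, 0.4, -0.2]
opening: 0.0297
finger_force: 0.0
```

```bash
python3 - <<'E'
from h import *
st()
E
```

```text
t 31.82 tcp [ 0.5104 -0.4541  0.1529] yawy 41.6 zax [ 0.003 -0.003 -1.   ] F [-0.2  0.4 -0.2] M [-0.    0.07  0.04] op 0.0297 ff 0.0 q [-0.83  0.65  0.17  1.09 -0.    0.01]
```

servo_tool --rows '[[0.3,[-0.5,2.5,0],[0,0,6]],[0.3,[-1.1,5.2,0],[0,0,12]],[0.3,[-1.7,8,0],[0,0,18]],[0.3,[-2.4,11,0],[0,0,24]],[0.3,[-3.1,14.4,0],[0,0,30]],[0.3,[-3.8,17.8,0],[0,0,36]],[0.3,[-4.5,21,0],[0,0,41.7]],[0.3,[-4.8,22.6,0],[0,0,41.7]]]'

```text
clock: 32.48
tool_pos: [0.4593, -0.2232, 0.1493]
orientation: [-0.001, 0.055, 0.999, 0.001]
wrist_force: [0.7, 0.1, -0.9]
opening: 0.03
finger_force: 0.0
```

servo_tool --rows '[[0.3,[0,0,0],[0,0,0]],[0.3,[0,0,0],[0,0,0]],[0.3,[0,0,-3],[0,0,0]],[0.3,[0,0,-6],[0,0,0]],[0.3,[0,0,-9],[0,0,0]],[0.3,[0,0,-10.5],[0,0,0]],[0.3,[0,0,-11.2],[0,0,0]],[0.3,[0,0,-11.2],[0,0,0]]]'

```text
clock: 33.15
tool_pos: [0.4606, -0.2274, 0.0365]
orientation: [-0.001, 0.059, 0.998, 0.001]
wrist_force: [0.2, -0.7, -0.4]
opening: 0.0296
finger_force: 0.0
```

servo_tool --rows '[[1,[0,0,0],[0,0,0]],[1,[0,0,0],[0,0,0]],[1,[0,0,0],[0,0,0]],[1,[0,0,0],[0,0,0]],[1,[0,0,0],[0,0,0]],[1,[0,0,0],[0,0,0]]]'

```text
clock: 33.65
tool_pos: [0.4621, -0.2274, 0.0391]
orientation: [0.001, 0.058, 0.998, -0.0]
wrist_force: [-1.2, 4.1, 6.3]
opening: 0.0165
finger_force: 30.6
```

```bash
python3 - <<'E'
from h import *
st()
E
```

```text
t 33.65 tcp [ 0.4621 -0.2274  0.0391] yawy 83.31 zax [ 0.001 -0.001 -1.   ] F [-1.2  4.1  6.3] M [ 0.8   0.15 -0.05] op 0.0165 ff 30.6 q [-0.6   0.49 -0.47  0.61  0.   -0.48]
```

servo_tool --rows '[[1,[0,0,1],[0,0,0]],[1,[0,0,3.5],[0,0,0]],[1,[0,0,7],[0,0,0]],[1,[0,0,11],[0,0,0]],[1,[0,0,11],[0,0,0]]]'

```text
clock: 34.07
tool_pos: [0.4649, -0.2298, 0.1558]
orientation: [0.005, 0.058, 0.998, -0.003]
wrist_force: [1.5, -1.1, 0.4]
opening: 0.0168
finger_force: 29.9
```

```bash
python3 - <<'E'
from h import *
st();match()
c=load('top');u,v=330,165
cv2.imwrite('pics/t9.png',cv2.resize(c['color'][:,:,::-1][160:260,310:430],None,fx=4,fy=4,interpolation=cv2.INTER_CUBIC))
E
```

```text
t 34.07 tcp [ 0.4649 -0.2298  0.1558] yawy 83.3 zax [ 0.009 -0.007 -1.   ] F [ 1.5 -1.1  0.4] M [-0.05 -0.1   0.01] op 0.0168 ff 29.9 q [-0.6   0.34 -0.33  0.89 -0.   -0.48]
all 0.945 0 0
upper 0.936 0 0
```

View pics/t9.png

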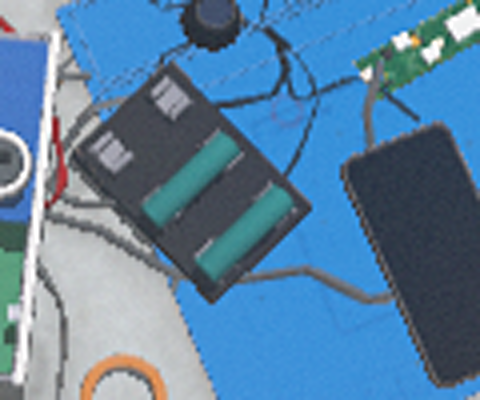

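Two cells lie squarely in their cradles (crop (190,178) and (245,232)). The free place is at (140,125), and the tray has not moved.

servo_tool --rows '[[1,[1,-2.4,0],[0,0,-6]],[1,[2.1,-5,0],[0,0,-12]],[1,[3.3,-8,0],[0,0,-18]],[1,[4.5,-11,0],[0,0,-24]],[1,[5.7,-14,0],[0,0,-30]],[1,[6.9,-17,0],[0,0,-36]],[1,[8.1,-19.7,0],[0,0,-41.7]],[1,[8.1,-19.7,0],[0,0,-41.7]]]'

```text
clock: 34.78
tool_pos: [0.5433, -0.4292, 0.1469]
orientation: [0.001, 0.414, 0.91, -0.001]
wrist_force: [-0.6, 1.3, -0.6]
opening: 0.0167
finger_force: 29.9
```

servo_tool --rows '[[1,[0,0,0],[0,0,0]],[1,[0,0,0],[0,0,0]],[1,[0,0,-3],[0,0,0]],[1,[0,0,-6],[0,0,0]],[1,[0,0,-8.5],[0,0,0]],[1,[0,0,-8.5],[0,0,0]],[1,[0,0,-8.5],[0,0,0]]]'

```text
clock: 35.37
tool_pos: [0.5416, -0.4225, 0.0627]
orientation: [-0.001, 0.409, 0.912, 0.0]
wrist_force: [0.1, 0.0, 0.2]
opening: 0.0168
finger_force: 29.9
```

```bash
python3 - <<'E'
from h import *
st()
E
```

```text
t 35.37 tcp [ 0.5416 -0.4225  0.0627] yawy 41.68 zax [-0.002  0.002 -1.   ] F [0.1 0.  0.2] M [ 0.01 -0.08 -0.  ] op 0.0168 ff 29.9 q [-0.77  0.73  0.08  0.93 -0.    0.07]
```

servo_tool --rows '[[1,[0,0,-1],[0,0,0]],[1,[0,0,-2],[0,0,0]],[1,[0,0,-2.6],[0,0,0]],[1,[0,0,-2.9],[0,0,0]],[1,[0,0,-2.9],[0,0,0]],[0.3,[0,0,-2.9],[0,0,0]],[0.3,[0,0,-2.9],[0,0,0]],[0.3,[0,0,-2.9],[0,0,0]]]'

```text
clock: 36.03
tool_pos: [0.5428, -0.4245, 0.0347]
orientation: [0.0, 0.41, 0.912, -0.0]
wrist_force: [-0.3, -0.1, -0.4]
opening: 0.0297
finger_force: 0.0
```

servo_tool --rows '[[0.3,[0,0,0],[0,0,0]],[0.3,[0,0,1],[0,0,0]],[0.3,[0,0,3],[0,0,0]],[0.3,[0,0,6],[0,0,0]],[0.3,[0,0,9],[0,0,0]],[0.3,[0,0,12.5],[0,0,0]],[0.3,[0,0,12.5],[0,0,0]],[0.3,[0,0,12.5],[0,0,0]]]'

```text
clock: 36.7
tool_pos: [0.5438, -0.4253, 0.1628]
orientation: [0.003, 0.41, 0.912, -0.001]
wrist_force: [-0.1, 0.4, -0.5]
opening: 0.0302
finger_force: 0.0
```

servo_tool --rows '[[0,[0.6,2,0],[0,0,-6.5]],[0,[1.2,4,0],[0,0,-13]],[0,[1.8,6,0],[0,0,-19.5]],[0,[2.4,8,0],[0,0,-26]],[0,[3,10,0],[0,0,-32.5]],[0,[3.6,12,0],[0,0,-39]],[0,[4.05,13.5,0],[0,0,-45.5]],[0,[4.05,13.5,0],[0,0,-48.3]]]'

```text
clock: 37.37
tool_pos: [0.5832, -0.2857, 0.1584]
orientation: [-0.001, 0.748, 0.663, 0.0]
wrist_force: [0.5, -0.4, -0.0]
opening: 0.0427
finger_force: 0.0
```

servo_tool --rows '[[0,[0,0,0],[0,0,0]],[0,[0,0,0],[0,0,0]],[0,[0,0,0],[0,0,0]]]'

```text
clock: 37.62
tool_pos: [0.5826, -0.2895, 0.1588]
orientation: [-0.0, 0.747, 0.665, -0.0]
wrist_force: [-0.2, -0.5, -0.3]
opening: 0.0426
finger_force: 0.0
```

```bash
python3 - <<'E'
from h import *
st()
E
```

```text
t 37.62 tcp [ 0.5826 -0.2895  0.1588] yawy -6.61 zax [-0.001  0.    -1.   ] F [-0.2 -0.5 -0.3] M [ 0.02 -0.01  0.02] op 0.0426 ff 0.0 q [-0.57  0.58  0.08  1.06 -0.    1.11]
```

servo_tool --rows '[[0,[0,0,-3],[0,0,0]],[0,[0,0,-6],[0,0,0]],[0,[0,0,-7.5],[0,0,0]],[0,[0,0,-8.1],[0,0,0]],[1,[0,0,-8.1],[0,0,0]],[1,[0,0,-8.1],[0,0,0]],[1,[0,0,-8.1],[0,0,0]],[1,[0,0,-8.1],[0,0,0]]]' --newtons 50

```text
clock: 38.28
tool_pos: [0.5832, -0.2899, 0.0796]
orientation: [0.001, 0.747, 0.665, -0.0]
wrist_force: [-3.0, -1.3, 2.6]
opening: 0.0083
finger_force: 49.0
```

servo_tool --rows '[[1,[0,0,0],[0,0,0]],[1,[-1,0.1,0],[0,0,0]],[1,[-2.5,0.3,0],[0,0,0]],[1,[-4,0.45,0],[0,0,0]],[1,[-5.5,0.63,0],[0,0,0]],[1,[-7,0.8,0],[0,0,0]],[1,[-8.2,0.95,0],[0,0,0]],[1,[-8.8,1.02,0],[0,0,0]]]'

```text
clock: 38.95
tool_pos: [0.4956, -0.2789, 0.0796]
orientation: [0.001, 0.747, 0.665, 0.001]
wrist_force: [3.3, 4.0, 4.6]
opening: 0.0092
finger_force: 49.8
```

servo_tool --rows '[[1,[-0.1,0,0],[0,0,0]],[1,[-0.25,0,0],[0,0,0]],[1,[-0.3,0,0],[0,0,0]],[1,[-0.3,0,0],[0,0,0]]]'

```text
clock: 39.28
tool_pos: [0.4938, -0.2787, 0.0795]
orientation: [0.001, 0.747, 0.665, 0.001]
wrist_force: [2.1, 5.3, 9.3]
opening: 0.0084
finger_force: 50.3
```

```bash
python3 - <<'E'
from h import *
st()
E
```

```text
t 39.28 tcp [ 0.4938 -0.2787  0.0795] yawy -6.65 zax [ 0.004  0.    -1.   ] F [2.1 5.3 9.3] M [ 1.17 -0.56 -0.09] op 0.0084 ff 50.3 q [-0.64  0.51 -0.29  0.77  0.    1.04]
```

servo_tool --rows '[[1,[-0.15,0,0],[0,0,0]],[1,[-0.3,0,0],[0,0,0]],[1,[-0.4,0,0],[0,0,0]],[1,[-0.4,0,0],[0,0,0]]]'

```text
clock: 39.62
tool_pos: [0.4935, -0.2788, 0.0797]
orientation: [0.003, 0.746, 0.665, 0.004]
wrist_force: [19.3, 6.4, -2.5]
opening: 0.0085
finger_force: 49.4
```

```bash
python3 - <<'E'
from h import *
st()
E
```

```text
t 39.62 tcp [ 0.4935 -0.2788  0.0797] yawy -6.57 zax [ 0.011  0.001 -1.   ] F [19.3  6.4 -2.5] M [ 1.52 -3.87 -0.09] op 0.0085 ff 49.4 q [-0.65  0.51 -0.29  0.76  0.01  1.04]
```

servo_tool --rows '[[0,[0.4,0,0],[0,0,0]],[0,[0.4,0,0],[0,0,0]],[0,[0.4,0,0],[0,0,0]],[0,[0.4,0,0],[0,0,0]],[0,[0.4,0,2],[0,0,0]],[0,[0.4,0,5],[0,0,0]],[0,[0.4,0,9.5],[0,0,0]],[0,[0.4,0,9.5],[0,0,0]]]'

```text
clock: 40.28
tool_pos: [0.4942, -0.281, 0.1795]
orientation: [0.004, 0.747, 0.664, 0.001]
wrist_force: [2.0, -1.5, 1.1]
opening: 0.0426
finger_force: 0.0
```

servo_tool --rows '[[0,[-2,0.2,0],[0,0,6.5]],[0,[-4,0.5,0],[0,0,13]],[0,[-6,0.8,0],[0,0,19.5]],[0,[-8,1.1,0],[0,0,26]],[0,[-10,1.4,0],[0,0,32.5]],[0,[-12,1.7,0],[0,0,39]],[0,[-14,1.9,0],[0,0,45.5]],[0,[-15,2,0],[0,0,52]]]'

```text
clock: 40.95
tool_pos: [0.3398, -0.2583, 0.173]
orientation: [-0.001, 0.378, 0.926, -0.0]
wrist_force: [0.0, -0.1, 0.1]
opening: 0.0429
finger_force: 0.0
```

servo_tool --rows '[[0,[0,0,0],[0,0,6.5]],[0,[0,0,0],[0,0,13]],[0,[0,0,0],[0,0,19.5]],[0,[0,0,0],[0,0,26]],[0,[0,0,0],[0,0,32.5]],[0,[0,0,0],[0,0,38]],[0,[0,0,0],[0,0,38]],[0,[0,0,0],[0,0,38]]]'

```text
clock: 41.62
tool_pos: [0.3418, -0.259, 0.1732]
orientation: [-0.0, 0.06, 0.998, -0.0]
wrist_force: [-0.5, -0.7, 0.2]
opening: 0.0426
finger_force: 0.0
```

```bash
python3 - <<'E'
from h import *
st()
E
```

```text
t 41.62 tcp [ 0.3418 -0.259   0.1732] yawy 83.11 zax [-0. -0. -1.] F [-0.5 -0.7  0.2] M [-0.03  0.   -0.02] op 0.0426 ff 0.0 q [-0.82  0.17 -0.52  0.89 -0.   -0.7 ]
```

servo_tool --rows '[[0,[0,0.05,-2.5],[0,0,0]],[0,[0,0.05,-5],[0,0,0]],[0,[0,0.05,-6.5],[0,0,0]],[0,[0,0.05,-7.1],[0,0,0]],[1,[0,0.05,-7.1],[0,0,0]],[1,[0,0.05,-7.1],[0,0,0]],[1,[0,0.05,-7.1],[0,0,0]],[1,[0,0.05,-7.1],[0,0,0]]]' --newtons 25

```text
clock: 42.28
tool_pos: [0.3423, -0.2581, 0.1029]
orientation: [0.0, 0.059, 0.998, 0.0]
wrist_force: [1.2, 3.0, 1.0]
opening: 0.0134
finger_force: 24.5
```

servo_tool --rows '[[1,[0,0,0],[0,0,0]],[1,[0,0,0],[0,0,0]],[1,[0,0,0],[0,0,0]]]'

```text
clock: 42.53
tool_pos: [0.3422, -0.2581, 0.1028]
orientation: [0.0, 0.058, 0.998, 0.0]
wrist_force: [-0.3, 5.1, 3.9]
opening: 0.0136
finger_force: 24.7
```

```bash
python3 - <<'E'
from h import *
st()
E
```

```text
t 42.53 tcp [ 0.3422 -0.2581  0.1028] yawy 83.3 zax [ 0.001  0.    -1.   ] F [-0.3  5.1  3.9] M [ 1.08 -0.02  0.03] op 0.0136 ff 24.7 q [-0.82  0.26 -0.62  0.69  0.   -0.7 ]
```

servo_tool --rows '[[1,[0.6,-0.07,0.65],[0,0,0]],[1,[1.36,-0.16,1.17],[0,0,0]],[1,[2.4,-0.28,1.65],[0,0,0]],[1,[3.5,-0.4,1.95],[0,0,0]],[1,[4.64,-0.53,2.05],[0,0,0]],[1,[5.78,-0.67,1.95],[0,0,0]],[1,[6.9,-0.8,1.65],[0,0,0]],[1,[7.92,-0.92,1.17],[0,0,0]]]'

```text
clock: 43.2
tool_pos: [0.422, -0.2678, 0.1151]
orientation: [-0.0, 0.059, 0.998, -0.0]
wrist_force: [-4.5, 4.1, 5.8]
opening: 0.0131
finger_force: 32.4
```

servo_tool --rows '[[1,[0.95,-0.1,-0.65],[0,0,0]],[1,[1.75,-0.2,-1.48],[0,0,0]],[1,[2.4,-0.28,-2.45],[0,0,0]],[1,[2.85,-0.33,-3.5],[0,0,0]],[1,[2.9,-0.33,-3.8],[0,0,0]],[1,[2.9,-0.33,-3.8],[0,0,0]]]'

```text
clock: 43.7
tool_pos: [0.4535, -0.2718, 0.0774]
orientation: [0.002, 0.058, 0.998, -0.001]
wrist_force: [6.2, 3.9, 4.2]
opening: 0.013
finger_force: 35.2
```

```bash
python3 - <<'E'
from h import *
st()
E
```

```text
t 43.7 tcp [ 0.4535 -0.2718  0.0774] yawy 83.34 zax [ 0.005 -0.002 -1.   ] F [6.2 3.9 4.2] M [ 0.98 -1.06 -0.17] op 0.013 ff 35.2 q [-0.68  0.45 -0.4   0.72  0.   -0.56]
```

servo_tool --rows '[[0,[0,0,0],[0,0,0]],[0,[0,0,0],[0,0,0]],[0,[0,0,0],[0,0,0]],[0,[0,0,1],[0,0,0]],[0,[0,0,3.5],[0,0,0]],[0,[0,0,7],[0,0,0]],[0,[0,0,11],[0,0,0]],[0,[0,0,15],[0,0,0]]]'

```text
clock: 44.37
tool_pos: [0.4495, -0.2707, 0.2283]
orientation: [-0.0, 0.059, 0.998, -0.0]
wrist_force: [1.0, -0.7, -0.5]
opening: 0.0427
finger_force: 0.0
```

servo_tool --rows '[[0,[-3,0,1],[0,0,0]],[0,[-6,0,2],[0,0,0]],[0,[-9,0,3],[0,0,0]],[0,[-12,0,3],[0,0,0]],[0,[-12,0,3],[0,0,0]],[0,[-12,0,3],[0,0,0]],[0,[-12,0,3],[0,0,0]]]'

```text
clock: 44.95
tool_pos: [0.3306, -0.2714, 0.2566]
orientation: [0.001, 0.059, 0.998, -0.001]
wrist_force: [1.1, 0.4, -0.7]
opening: 0.0426
finger_force: 0.0
```

```bash
python3 - <<'E'
from h import *
st();match()
d=load('top');s=cap('scene')
A=cv2.resize(d['color'][:,:,::-1][140:280,195:395],None,fx=2,fy=2,interpolation=cv2.INTER_CUBIC)
B=cv2.resize(s['color'][:,:,::-1][110:310,200:400],None,fx=2,fy=2,interpolation=cv2.INTER_CUBIC)
h=max(len(A),len(B));P=lambda a:np.pad(a,((0,h-len(a)),(0,0),(0,0)))
cv2.imwrite('pics/f.png',np.hstack([P(A),P(B)]))
E
```

```text
t 44.95 tcp [ 0.3306 -0.2714  0.2566] yawy 83.26 zax [ 0.001 -0.001 -1.   ] F [ 1.1  0.4 -0.7] M [ 0.02  0.02 -0.  ] op 0.0426 ff 0.0 q [-0.86  0.1  -0.37  1.1   0.   -0.74]
all 0.68 6 -3
upper 0.654 6 -3
```

View pics/f.png

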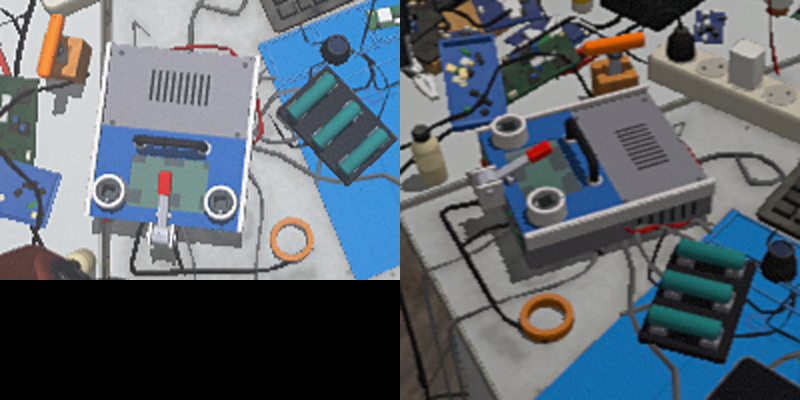

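Final picture: cover shut, lever grip at the same top pixel as at the start (277,231), key standing in its stand and all three cells in the tray. The tray was nudged about 2 cm, with its cells still in the cradles. Handing in.

```bash
python3 -c "
from h import *
print(job.hand_in())"
```

```text
the job is handed in; nothing more can be done
None
```

I handed the job in at about 45 s on the robot clock. The last picture shows the three cells in the tray, the cover shut under the lever, and the key in its stand. Both locks were open when last checked. The tray was nudged about 2 cm on its own without spilling a cell. The verdict was not returned.

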